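# Turn the hone plate from coarse to fine on its holder

## Task

The two-sided hone plate sits on its holder with the black coarse side up. Lift it off, turn it over and seat it back fully home on the holder's two pins, pale fine side up, so that the shears can be finished on it. Handle it gently, without letting it drop or banging it on anything, and leave the comb, shears, bottle and clipper where they are.

Things in the scene. Friction and masses are not known exactly. Their poses are not given: they have to be found in the camera images.
- plate_center (a point): Centre, half-way up, of the loose two-sided hone plate: rigid, flat, 150 long x 60 wide x 12 mm thick, about 280 g. Black coarse layer with thin grey grooves on one face, pale cream fine layer on the other. x runs along the length towards the large hole, y across the width, z out of the black face (up at the start). It can be gripped across its 60 mm width anywhere along the length.
- pale_face (a point): Middle of the plate's pale fine face, 6 mm from the plate's centre on the side away from the black face; axes as the plate.
- large_hole (a point): Centre of the plate's large round through hole (18 mm across), half-way through the thickness, on the long centre line 56 mm from the plate's centre towards +x; axes as the plate.
- small_hole (a point): Centre of the plate's small round through hole (10 mm across), half-way through the thickness, on the long centre line 56 mm from the plate's centre towards -x; axes as the plate.
- holder: Blue honing holder, fixed to the counter; origin at the centre of its underside, x along its length towards the large pin, z up. Body 148 x 44 mm, flat top 34 mm above the counter, on a dark foot 164 x 52 mm reaching 12 mm high. The plate goes on either side up, but only with its large hole over the large pin; seated, its centre is 40 mm above the counter and it overhangs the body 8 mm each side.
- large_pin (a point): Foot of the large steel pin, on the holder's flat top 34 mm above the counter, 56 mm from the holder's middle towards its +x. The pin is 16 mm across and 8 mm high; its upper 4 mm tapers to 10 mm.
- small_pin (a point): Foot of the small steel pin, on the holder's flat top 34 mm above the counter, 56 mm from the holder's middle towards its -x. The pin is 8 mm across and 8 mm high; its upper 4 mm tapers to 2 mm.
- rack: White drain tray 124 x 96 mm fixed to the counter, with four inverted-U hoops of 5 mm steel wire, 57 mm wide and 55 mm high over the counter, at 23 mm pitch: three empty slots 18 mm wide. Origin at the centre of its underside, x along the row of hoops (across the slots), y along the hoops, z up. The plate can be stood on end in a slot and stays up by itself, leaning a few degrees.
- rack_slot (a point): Middle of the middle slot, on the tray's floor, 12 mm above the counter; axes as the rack.
- table: The grey counter, its top at height 0.
- comb: Bystander: black comb lying flat, 185 x 34 x 5 mm; origin at the centre of its underside.
- shears: Bystander: steel hair shears lying flat, 170 x 70 x 9 mm; origin under the pivot screw.
- bottle: Bystander: blue bottle with white cap standing upright, 54 mm across and 130 mm high; origin at the centre of its underside.
- clipper: Bystander: black hair clipper lying flat, 175 x 46 x 38 mm; origin under the middle of it.
- plate: The whole hone plate; origin at the middle of its pale face, axes as plate_center.
Things that resemble listed ones, but are neither listed nor needed, are in the scene too. Leave any green or pink look-alike of the holder alone.

How it is judged (in metres and radians):
At the end, for the whole second after the job is handed in: The plate rests on the holder, pale face up (that face at least 44 mm above the holder's underside), each hole within 3 mm of its own pin sideways and no more than 2 mm above its seated height (hole centres below 42 mm), and it lies still (under 20 mm/s) (horizontal distance between large_hole and large_pin below 0.003 m and horizontal distance between small_hole and small_pin below 0.003 m and z of each of large_hole, small_hole in the frame of holder below 0.042 m and z of pale_face in the frame of holder above 0.044 m and linear speed of plate below 0.02 m/s); the robot touches nothing.
It fails at once if the plate is banged: it meets the holder, the rack or the counter with more than 100 N (contact force between plate and holder above 100 N or contact force between plate and rack above 100 N or contact force between plate and table above 100 N).
It fails at once if the plate is dropped: let go, it falls faster than 0.7 m/s (a drop of about 25 mm) (contact force between the fingers and plate below 0.5 N and linear speed of plate above 0.7 m/s).
It fails at once if the comb, shears, bottle or clipper is moved by more than 20 mm (distance of any of comb, shears, bottle, clipper from where it was at the start of the episode above 0.02 m).
It fails at once if the bottle is tipped by more than 0.4 rad (angle between bottle's own z axis and vertical above 0.4 rad).
It also fails if it takes over 66 s, if anything falls off the work surface, if the arm or the gripper's body presses on something with over 40 N, if the wrist force passes 120 N, or if a joint passes its speed limit or range.

## Robot

A 6-joint arm with a two-finger parallel gripper is mounted at the origin on the work surface. World frame = base frame: x ahead of the robot, y to its left, z up, the work surface at z = 0. Lengths are in mm, angles in degrees, forces in N, time in s.
With the tool pointing down it reaches from about 300 to 850 mm from the base axis. Payload 4.2 kg.
Tool frame: the origin (TCP) lies midway between the tips of the shut fingers; the grasp point (between the pads) lies 19 mm behind it (env.tcp_to_grasp is the distance from the TCP to the grasp point, in mm); z points along the fingers, x is the direction in which the jaws open and shut, and the axes are right-handed (so a half turn about z gives the same grasp; the last joint's range is limited). The gripper opens to 91 mm and grips with 3 to 60 N. Pads are 32 mm wide; open, the fingers measure 118 mm over their backs; the gripper's body (76 mm by 178 mm) begins 60 mm behind the grasp point.
Start: joints at [72.823, 18.312, 89.639, -0, 72.044, -1.146], TCP at [158.796, 552.655, 213.976] pointing down, gripper open.
Joint ranges: [-177.97, 177.97], [-48.28, 115.42], [12.27, 149.76], [-77.06, 257.06], [2.81, 150.46], [-146.56, 146.56]. Speed limits (degrees/s): [147.25, 147.25, 180, 180, 180, 180].

## Interface

Orientations are given as [roll, pitch, yaw] about the fixed x, y, z axes, in that order (R = Rz(yaw) Ry(pitch) Rx(roll)).
In Python, from workcell import env gives the robot as it stands.
- The arm moves only by the tool drive_tool, never from a script. Its argument "motion" is a list of rows, each a list of 2 entries, a list of its own where there are three numbers: the shift along the world's x, y, z in m, then the turn, a rotation vector about the world's x, y, z in rad. In form: [[[dx, dy, dz], [wx, wy, wz]], ...]. A call has exactly 10 rows; each row shifts and turns the commanded pose from where the row before left it; what a row does not reach is not made up. A row lasts 1/12 s, in which the tool goes at most 41.7 mm and 7.16 degrees, less where a joint would pass 70% of its speed; a pose out of reach is approached as far as the arm can. A call is refused whole if a number of a shift passes 0.0417 or a number of a turn 0.125, either way. A call with a gripper value outside its range is refused whole. "claw" is the opening, from 0 (shut) to 1 (fully open), set as the call begins (left out, the last holds). The fingers move at their own pace and stop on an object; "force" is the grip in N (left out, the last holds). Time passes only in rows, so rows that do not move let the fingers close, or fill a call up. It gives the time, the measured TCP pose, the force and the opening at its end, in the units of the state.
- env.state(): the state, without advancing time (a new reading comes with each control period).
- env.grab_frame(name): name is "scene" or "side" or "wrist"; returns the picture (400x640x3 uint8, red, green, blue); there is no depth.
- env.camera_params(name): a dict with "fov_y" (degrees; the focal length in pixels is half the picture's height over the tangent of half this angle, whatever the lens; pixels are square), "cx", "cy" (the principal point, pixels), "k1" (the pictures are not rectified: a ray, as slopes to the right and down, at radius r is drawn at 1 + k1 r^2 times it, then the intrinsics apply), "pose" (4x4, takes a point from camera to world coordinates). Camera axes: x right, y down, z forward; pixel columns grow to the right and rows downward; lengths in mm; the calibration is good to about 2 mm. A picture is of the moment at which its call begins: read the wrist's pose just before it. camera_params takes no time and is no camera call; for the wrist camera it gives the pose at the moment of the call.
- env.job_done(): hands the job in, once; it reports no verdict.
The state is a dict: "time_s": time; "qpos": joint angles; "qvel": joint speeds; "effort": joint torques, N m; "ee_pos": TCP position; "ee_rot": TCP orientation; "force": force on the tool from outside, world axes, zero at the start; "torque": the same for the moment, N m; "gripper_width": finger opening in mm.
Only numpy, scipy, OpenCV 4.12 (cv2) and the standard library are available. Lean on these libraries where they do the work, as an engineer would, in place of code of your own. Each camera call takes 0.05 s, during which the arm holds its last target.

## Working session

There is one attempt and no reset: what is moved stays moved. The work goes in short steps, Python scripts to look and compute and a tool call to move; the robot and the scene stay as the last step left them, time stands still between calls to the robot, and variables do not carry over. Pictures are saved under pics/ and viewed, and the job is handed in when it is done.

Besides the shell and the picture viewer there is one more tool, called after "Request:" as a command line: name --argument value ..., lists and objects as JSON in quotes. drive_tool: Moves the arm, as the interface text tells. Its arguments: {"type":"object","properties":{"motion":{"type":"array","items":{"type":"array"}},"claw":{"type":"number"},"force":{"type":"number"}},"required":["motion"]}

```bash
mkdir -p pics; ls
python3 - <<'E'
from workcell import env
import cv2,numpy as np
s=env.state();print(s)
for n in ["scene","side","wrist"]:
    p=env.camera_params(n);print(n,{k:(np.round(v,4).tolist() if k=="pose" else v) for k,v in p.items()})
    cv2.imwrite(f"pics/{n}0.png",env.grab_frame(n)[:,:,::-1])
E
```

```text
pics
{'time_s': 0.0, 'qpos': array([ 7.28200241e+01,  1.83505259e+01,  8.97069567e+01,  3.15944525e-04,
        7.20418840e+01, -1.14468639e+00]), 'qvel': array([ 0.01118958,  0.08539611, -0.05873327,  0.08022195,  0.11597426,
        0.02490182]), 'effort': array([-1.02901853e-03, -4.12441242e+01, -2.31963587e+01,  7.23328209e-02,
        4.58930223e-02, -1.67340440e-04]), 'ee_pos': array([158.66957991, 552.1530973 , 213.12771409]), 'ee_rot': array([-1.79997715e+02,  9.93408058e-02,  7.39646148e+01]), 'force': array([-0.34902573, -0.46188556,  0.26189715]), 'torque': array([-0.04664203, -0.01986844, -0.00621408]), 'gripper_width': 91.22663986060135}
scene {'fov_y': 44.90034037815748, 'cx': 322.4305783995123, 'cy': 195.96267575038905, 'k1': -0.1094265939359275, 'pose': [[0.1774, 0.7667, -0.617, 1337.6232], [0.9841, -0.142, 0.1065, -124.1899], [-0.006, -0.6261, -0.7797, 1098.9401], [0.0, 0.0, 0.0, 1.0]]}
side {'fov_y': 55.026457444636634, 'cx': 319.2452574544575, 'cy': 199.57428674157228, 'k1': -0.03947741328333895, 'pose': [[0.8321, -0.3998, 0.3844, -5.2316], [-0.5543, -0.5774, 0.5994, -774.4039], [-0.0177, -0.7119, -0.7021, 962.6398], [0.0, 0.0, 0.0, 1.0]]}
wrist {'fov_y': 63.76216700797749, 'cx': 319.7039980777893, 'cy': 200.10574022663926, 'k1': -0.0664411023498256, 'pose': [[0.2751, 0.9228, 0.2698, 81.7751], [0.9614, -0.2635, -0.0789, 573.8961], [-0.0017, 0.2811, -0.9597, 384.2125], [0.0, 0.0, 0.0, 1.0]]}
```

View pics/scene0.png

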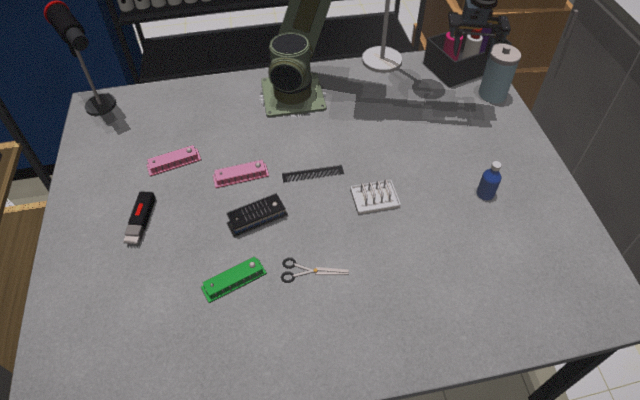

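View pics/side0.png

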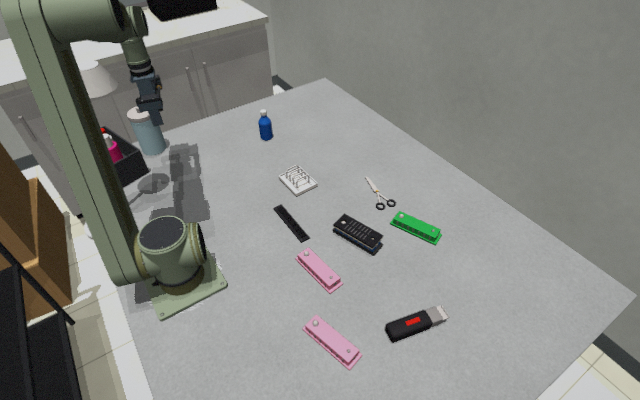

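View pics/wrist0.png

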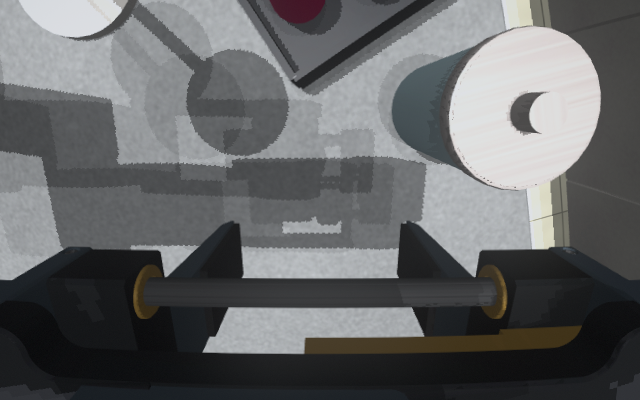

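```bash
cat > h.py <<'E'
import cv2,numpy as np
def K(p):
    f=200/np.tan(np.radians(p["fov_y"]/2)); return np.array([[f,0,p["cx"]],[0,f,p["cy"]],[0,0,1.]])
def rays(p,uv):
    n=cv2.undistortPoints(np.array(uv,float).reshape(-1,1,2),K(p),np.array([p["k1"],0,0,0.])).reshape(-1,2)
    d=np.c_[n,np.ones(len(n))]@p["pose"][:3,:3].T
    return p["pose"][:3,3],d
def onz(p,uv,z):
    o,d=rays(p,uv); return o+d*((z-o[2])/d[:,2])[:,None]
def proj(p,X):
    X=np.array(X,float).reshape(-1,3); R=p["pose"][:3,:3]; t=-R.T@p["pose"][:3,3]
    return cv2.projectPoints(X,cv2.Rodrigues(R.T)[0],t,K(p),np.array([p["k1"],0,0,0.]))[0].reshape(-1,2)
def crop(src,dst,x0,y0,w,h,s):
    im=cv2.imread(src)[y0:y0+h,x0:x0+w]; cv2.imwrite(dst,cv2.resize(im,None,fx=s,fy=s,interpolation=cv2.INTER_CUBIC))
E
python3 - <<'E'
from h import *
crop("pics/scene0.png","pics/c1.png",210,160,200,90,4)
crop("pics/side0.png","pics/c2.png",260,150,200,120,4)
E
```

```text
(no output)
```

View pics/c1.png

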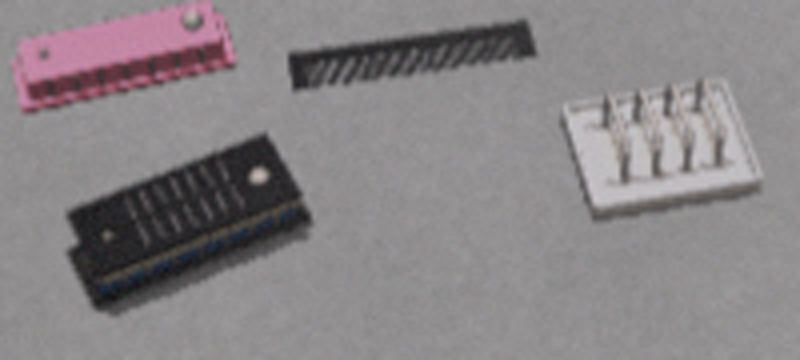

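View pics/c2.png

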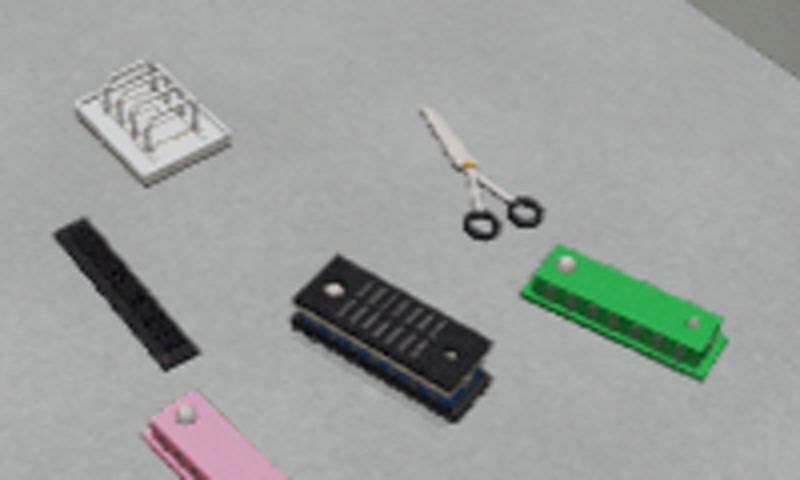

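Run:
```python
from h import *
from workcell import env
P={n:env.camera_params(n) for n in("scene","side")}
f1=lambda L:np.array(L)/4+np.array([210,160])-.375
f2=lambda L:np.array(L)/4+np.array([260,150])-.375
for n,f,L in(("scene",f1,[(258,175),(110,236)]),("side",f2,[(333,289),(452,355)])):
    X=onz(P[n],f(L),42);print(n,"pins",X.round(1).tolist(),"mid",X.mean(0).round(1),np.linalg.norm(X[0]-X[1]).round(1),np.degrees(np.arctan2(*(X[0]-X[1])[[1,0]])).round(2))
for n,f,L in(("scene",f1,[(68,213),(265,135),(308,205),(97,280)]),("side",f2,[(293,300),(337,256),(494,346),(448,385)])):
    X=onz(P[n],f(L),46);print(n,"plate",X.round(1).tolist(),"mid",X.mean(0).round(1))
for n,f,L in(("scene",f1,[(561,107),(736,80),(764,183),(596,214)]),("side",f2,[(77,103),(147,60),(232,138),(147,184)])):
    X=onz(P[n],f(L),10);print(n,"rack",X.round(1).tolist(),"mid",X.mean(0).round(1),[np.degrees(np.arctan2(*(X[(i+1)%4]-X[i])[[1,0]])).round(1) for i in range(4)],[np.linalg.norm(X[(i+1)%4]-X[i]).round(1) for i in range(4)])
```

```text
scene pins [[502.8, -116.2, 42.0], [536.7, -221.3, 42.0]] mid [ 519.7 -168.8   42. ] 110.5 107.86
side pins [[504.7, -116.8, 42.0], [539.8, -224.5, 42.0]] mid [ 522.3 -170.7   42. ] 113.2 108.08
scene plate [[515.1, -248.1, 46.0], [471.5, -107.2, 46.0], [538.0, -85.6, 46.0], [574.4, -232.1, 46.0]] mid [ 524.7 -168.3   46. ]
side plate [[469.3, -111.1, 46.0], [526.7, -92.2, 46.0], [569.9, -238.3, 46.0], [516.4, -247.9, 46.0]] mid [ 520.6 -172.4   46. ]
scene rack [[455.1, 110.0, 10.0], [453.2, 243.5, 10.0], [550.3, 237.2, 10.0], [555.2, 113.4, 10.0]] mid [503.4 176.   10. ] [np.float64(90.8), np.float64(-3.7), np.float64(-87.7), np.float64(-178.1)] [np.float64(133.4), np.float64(97.3), np.float64(123.9), np.float64(100.2)]
side rack [[463.0, 234.7, 10.0], [550.6, 251.4, 10.0], [556.4, 109.8, 10.0], [460.2, 102.3, 10.0]] mid [507.6 174.5  10. ] [np.float64(10.8), np.float64(-87.7), np.float64(-175.5), np.float64(88.8)] [np.float64(89.2), np.float64(141.7), np.float64(96.5), np.float64(132.4)]
```

Run:
```python
import numpy as np
from scipy.spatial.transform import Rotation as R
def wrist(T,q1,s):
    M=(R.from_euler('y',s,degrees=True).inv()*R.from_euler('z',q1,degrees=True).inv()*T)
    a=M.as_euler('ZYZ',degrees=True) # intrinsic, y in 0..180
    q6=(a[2]-180+180)%360-180
    return np.round([a[0],a[1],q6],0)
def tool(zdir,xdir):
    z=np.array(zdir);x=np.array(xdir);return R.from_matrix(np.c_[x,np.cross(z,x),z])
for name,hy,q1s in(("holder",108,(-18,-25)),("rack",90,(12,19,26))):
  h=np.array([np.cos(np.radians(hy)),np.sin(np.radians(hy)),0]);x=np.array([-h[1],h[0],0])
  for t in(-60,-45,-30,30,45,60):
    z=h*np.sin(np.radians(t))+np.array([0,0,-np.cos(np.radians(t))])
    for sx in(-1,1):
      for q1 in q1s[:1] if name=="holder" else q1s[1:2]:
        print(name,"tilt to +h",t,"x",(sx*x).round(1)[:2],[wrist(tool(z,sx*x),q1,s).tolist() for s in(95,110,125)])
```

```text
holder tilt to +h -60 x [1.  0.3] [[-57.0, 57.0, -15.0], [-67.0, 50.0, 2.0], [-80.0, 45.0, 21.0]]
holder tilt to +h -60 x [-1.  -0.3] [[-57.0, 57.0, 165.0], [-67.0, 50.0, -178.0], [-80.0, 45.0, -159.0]]
holder tilt to +h -45 x [1.  0.3] [[-41.0, 62.0, -24.0], [-48.0, 51.0, -11.0], [-59.0, 42.0, 6.0]]
holder tilt to +h -45 x [-1.  -0.3] [[-41.0, 62.0, 156.0], [-48.0, 51.0, 169.0], [-59.0, 42.0, -174.0]]
holder tilt to +h -30 x [1.  0.3] [[-26.0, 68.0, -30.0], [-30.0, 55.0, -22.0], [-37.0, 42.0, -11.0]]
holder tilt to +h -30 x [-1.  -0.3] [[-26.0, 68.0, 150.0], [-30.0, 55.0, 158.0], [-37.0, 42.0, 169.0]]
holder tilt to +h 30 x [1.  0.3] [[24.0, 103.0, -34.0], [24.0, 89.0, -41.0], [25.0, 75.0, -47.0]]
holder tilt to +h 30 x [-1.  -0.3] [[24.0, 103.0, 146.0], [24.0, 89.0, 139.0], [25.0, 75.0, 133.0]]
holder tilt to +h 45 x [1.  0.3] [[38.0, 111.0, -31.0], [35.0, 99.0, -40.0], [35.0, 86.0, -48.0]]
holder tilt to +h 45 x [-1.  -0.3] [[38.0, 111.0, 149.0], [35.0, 99.0, 140.0], [35.0, 86.0, 132.0]]
holder tilt to +h 60 x [1.  0.3] [[52.0, 118.0, -25.0], [47.0, 108.0, -37.0], [45.0, 97.0, -48
[... 568 characters left out ...]
82.0, 26.0], [-30.0, 69.0, 34.0]]
rack tilt to +h -30 x [-1.  0.] [[-28.0, 95.0, -161.0], [-29.0, 82.0, -154.0], [-30.0, 69.0, -146.0]]
rack tilt to +h 30 x [ 1. -0.] [[29.0, 76.0, 14.0], [32.0, 63.0, 6.0], [38.0, 51.0, -4.0]]
rack tilt to +h 30 x [-1.  0.] [[29.0, 76.0, -166.0], [32.0, 63.0, -174.0], [38.0, 51.0, 176.0]]
rack tilt to +h 45 x [ 1. -0.] [[44.0, 73.0, 10.0], [49.0, 63.0, -2.0], [56.0, 54.0, -16.0]]
rack tilt to +h 45 x [-1.  0.] [[44.0, 73.0, -170.0], [49.0, 63.0, 178.0], [56.0, 54.0, 164.0]]
rack tilt to +h 60 x [ 1. -0.] [[60.0, 71.0, 5.0], [65.0, 64.0, -9.0], [73.0, 59.0, -25.0]]
rack tilt to +h 60 x [-1.  0.] [[60.0, 71.0, -175.0], [65.0, 64.0, 171.0], [73.0, 59.0, 155.0]]
```

Request:
drive_tool --motion '[[[0.034,-0.034,0.01],[0,0,-0.12]],[[0.034,-0.034,0.01],[0,0,-0.12]],[[0.034,-0.034,0.01],[0,0,-0.12]],[[0.034,-0.034,0.01],[0,0,-0.12]],[[0.034,-0.034,0.01],[0,0,-0.12]],[[0.034,-0.034,0.01],[0,0,-0.12]],[[0.034,-0.034,0.01],[0,0,-0.12]],[[0.034,-0.034,0.01],[0,0,-0.12]],[[0.034,-0.034,0.01],[0,0,-0.12]],[[0.034,-0.034,0.01],[0,0,-0.12]]]' --claw 1

```text
time_s: 0.98
ee_pos: [448.2, 262.4, 299.1]
ee_rot: [-180.0, 0.0, 4.9]
force: [0.5, 0.9, 0.4]
gripper_width: 91.3
```

Run:
```python
from h import *
from workcell import env
import pickle
p=env.camera_params("wrist");im=env.grab_frame("wrist")
cv2.imwrite("pics/w1.png",im[:,:,::-1]);pickle.dump(p,open("w1.pkl","wb"))
s=env.state();print(s["time_s"],s["ee_pos"],s["ee_rot"],s["qpos"],proj(p,[505,175,10]))
```

```text
1.0333 [454.21980561 257.58295275 300.59724265] [179.7418304   -0.42992264   4.31828785] [28.55997994 10.85510748 87.46334259 -0.41661335 81.39576096 24.30396253] [[352.09207438 223.03403774]]
```

View pics/w1.png

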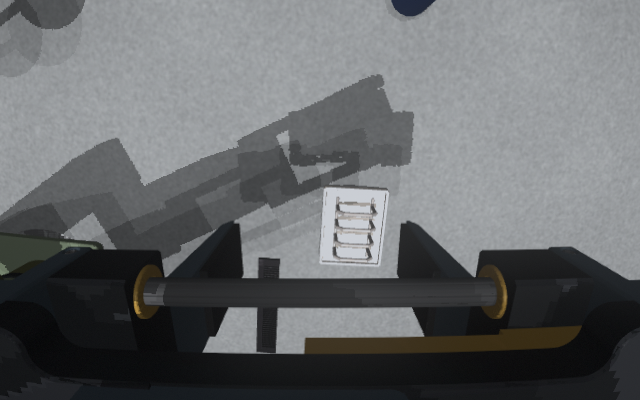

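Run:
```python
from h import *
crop("pics/w1.png","pics/c3.png",310,178,90,92,6)
```

```text
(no output)
```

View pics/c3.png

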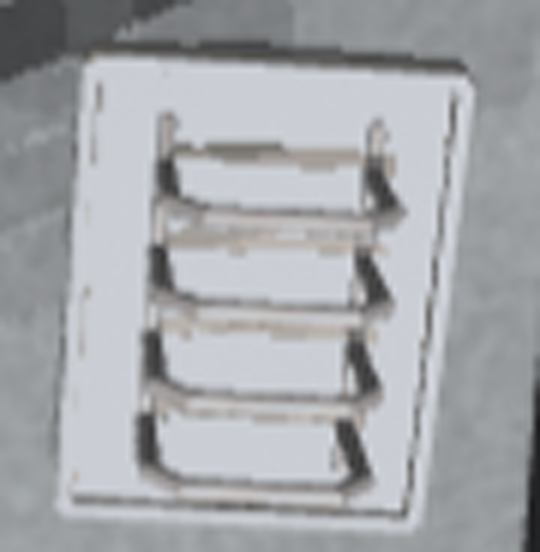

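Run:
```python
from h import *
import pickle
p=pickle.load(open("w1.pkl","rb"))
f=lambda L:(np.array(L)+.5)/6-.5+np.array([310,178])
a=lambda v:np.degrees(np.arctan2(v[1],v[0])).round(2)
for nm,L,z in(("tray14",[(88,58),(472,78),(415,525),(60,512)],14),("hoops",[(172,209),(402,215),(365,490),(150,484)],52.5),("mid bars",[(170,305),(388,310),(378,403),(155,397)],52.5),("feet",[(168,118),(376,124)],12)):
    X=onz(p,f(L),z);print(nm,X.round(1).tolist(),X.mean(0).round(1),[a(X[(i+1)%len(X)]-X[i]) for i in range(len(X))],[np.linalg.norm(X[(i+1)%len(X)]-X[i]).round(1) for i in range(len(X))])
```

```text
tray14 [[457.5, 228.3, 14.0], [551.7, 231.4, 14.0], [554.7, 109.7, 14.0], [461.2, 105.7, 14.0]] [506.3 168.8  14. ] [np.float64(1.89), np.float64(-88.6), np.float64(-177.57), np.float64(91.74)] [np.float64(94.3), np.float64(121.7), np.float64(93.5), np.float64(122.6)]
hoops [[478.4, 204.1, 52.5], [531.0, 207.1, 52.5], [531.8, 137.5, 52.5], [480.3, 134.8, 52.5]] [505.4 170.9  52.5] [np.float64(3.31), np.float64(-89.4), np.float64(-177.01), np.float64(91.56)] [np.float64(52.7), np.float64(69.7), np.float64(51.6), np.float64(69.3)]
mid bars [[480.3, 180.7, 52.5], [531.0, 183.8, 52.5], [531.8, 160.3, 52.5], [479.2, 157.4, 52.5]] [505.6 170.5  52.5] [np.float64(3.43), np.float64(-87.96), np.float64(-176.88), np.float64(87.21)] [np.float64(50.7), np.float64(23.5), np.float64(52.7), np.float64(23.4)]
feet [[478.6, 214.3, 12.0], [530.1, 217.2, 12.0]] [504.4 215.7  12. ] [np.float64(3.22), np.float64(-176.78)] [np.float64(51.6), np.float64(51.6)]
```

Request:
drive_tool --motion '[[[0.008,-0.041,-0.004],[0,0,-0.124]],[[0.008,-0.041,-0.004],[0,0,-0.124]],[[0.008,-0.041,-0.004],[0,0,-0.124]],[[0.008,-0.041,-0.004],[0,0,-0.124]],[[0.008,-0.041,-0.004],[0,0,-0.124]],[[0.008,-0.041,-0.004],[0,0,-0.124]],[[0.008,-0.041,-0.004],[0,0,-0.124]],[[0.008,-0.041,-0.004],[0,0,-0.124]],[[0.008,-0.041,-0.004],[0,0,-0.124]],[[0.008,-0.041,-0.004],[0,0,-0.124]]]'

```text
time_s: 1.87
ee_pos: [526.5, -144.7, 258.7]
ee_rot: [180.0, 0.0, -66.2]
force: [0.8, -0.2, 0.8]
gripper_width: 91.3
```

Request:
drive_tool --motion '[[[0,-0.02,0],[0,0,-0.124]],[[0,-0.01,0],[0,0,-0.124]],[[0,0,0],[0,0,-0.12]],[[0,0,0],[0,0,-0.12]],[[0,0,0],[0,0,-0.12]],[[0,0,0],[0,0,-0.12]],[[0,0,0],[0,0,0]],[[0,0,0],[0,0,0]],[[0,0,0],[0,0,0]],[[0,0,0],[0,0,0]]]'

```text
time_s: 2.7
ee_pos: [526.7, -172.7, 259.0]
ee_rot: [180.0, -0.0, -107.4]
force: [-0.5, 0.4, -1.0]
gripper_width: 90.9
```

Run:
```python
from h import *
from workcell import env
import pickle
p=env.camera_params("wrist");im=env.grab_frame("wrist")
cv2.imwrite("pics/w2.png",im[:,:,::-1]);pickle.dump(p,open("w2.pkl","wb"))
s=env.state();print(s["time_s"],s["ee_pos"],s["ee_rot"],s["qpos"],proj(p,[521,-170,46]))
```

```text
2.75 [ 526.68515165 -172.77555582  259.06092585] [ 1.79995898e+02 -7.14144060e-03 -1.07454228e+02] [-1.93461214e+01  1.50050843e+01  8.78290487e+01 -7.45919789e-03
  7.71697308e+01  8.81097635e+01] [[318.28758697 179.17929191]]
```

View pics/w2.png

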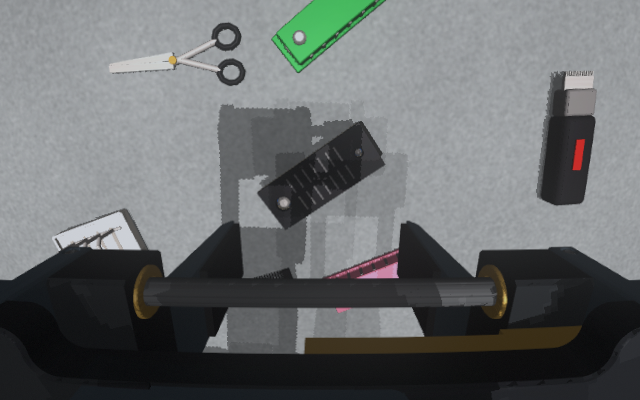

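Run:
```python
from h import *
crop("pics/w2.png","pics/c4.png",250,112,145,125,5)
```

```text
(no output)
```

View pics/c4.png

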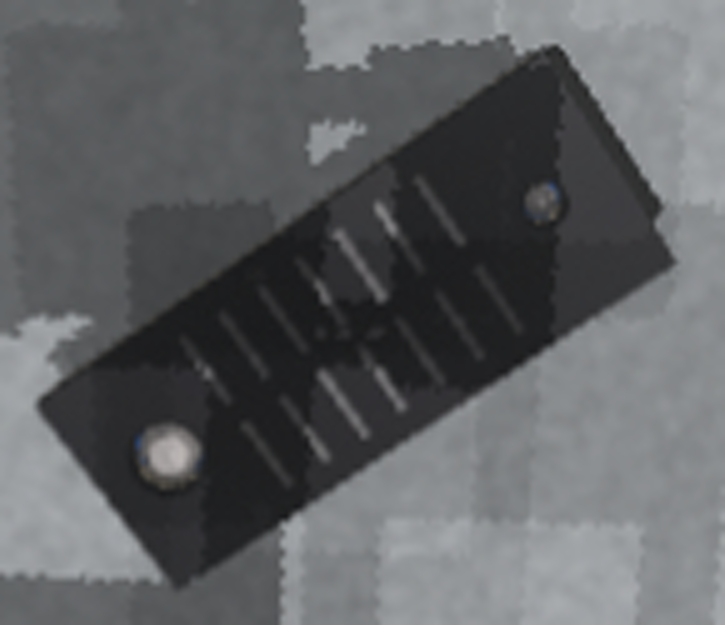

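Run:
```python
from h import *
import pickle
p=pickle.load(open("w2.pkl","rb"))
f=lambda L:(np.array(L)+.5)/5-.5+np.array([250,112])
a=lambda v:np.degrees(np.arctan2(v[1],v[0])).round(2)
X=onz(p,f([(169,454),(543,203)]),42);print(X.round(1),X.mean(0).round(1),a(X[0]-X[1]),np.linalg.norm(X[0]-X[1]))
X=onz(p,f([(38,403),(182,588),(675,263),(552,47)]),46);print(X.round(1),X.mean(0).round(1),a(X[0]-X[3]),a(X[1]-X[2]),a(X[0]-X[1]),[np.linalg.norm(X[(i+1)%4]-X[i]).round(1) for i in range(4)])
print(onz(p,[(100,232)],14), onz(p,[(580,135)],30),onz(p,[(172,60)],5))
```

```text
[[ 504.8 -118.8   42. ]
 [ 537.6 -225.7   42. ]] [ 521.2 -172.2   42. ] 107.07 111.82647883345557
[[ 527.9  -92.9   46. ]
 [ 471.  -111.    46. ]
 [ 514.8 -252.1   46. ]
 [ 572.8 -237.2   46. ]] [ 521.6 -173.3   46. ] 107.26 107.27 17.64 [np.float64(59.8), np.float64(147.7), np.float64(59.8), np.float64(151.1)]
[[534.89374972 154.71661158  14.        ]] [[ 473.95667049 -507.83548922   30.        ]] [[713.42424511 -38.0902214    5.        ]]
```

```bash
cat >> h.py <<'E'
from scipy.spatial.transform import Rotation as Ro
def toolR(tz,x):
    tz=np.array(tz,float);x=np.array(x,float);return Ro.from_matrix(np.c_[x,np.cross(tz,x),tz])
def H(deg): return np.array([np.cos(np.radians(deg)),np.sin(np.radians(deg)),0])
def orient(hdeg,tilt,xyaw):
    t=np.radians(tilt);return toolR(H(hdeg)*np.sin(t)-np.array([0,0,np.cos(t)]),H(xyaw))
def delta(R1,pos,s):
    R0=Ro.from_euler('xyz',s["ee_rot"],degrees=True)
    return (np.array(pos)-s["ee_pos"]).round(1),(R1*R0.inv()).as_rotvec().round(4)
E
python3 - <<'E'
from h import *
from workcell import env
s=env.state();R1=orient(107.2,45,-162.8);tz=R1.as_matrix()[:,2];print(R1.as_matrix().round(3))
G=np.array([521.3,-172.5,40])-30*H(107.2)
for b in(150,100,0): print(delta(R1,G+(19-b)*tz,s))
E
```

```text
[[-0.955 -0.209 -0.209]
 [-0.296  0.675  0.675]
 [ 0.     0.707 -0.707]]
(array([  30.9, -116.9, -126.4]), array([ 0.5779,  0.5752, -0.9143]))
(array([  20.4,  -83.1, -161.8]), array([ 0.5779,  0.5752, -0.9143]))
(array([  -0.5,  -15.5, -232.5]), array([ 0.5779,  0.5752, -0.9143]))
```

Request:
drive_tool --motion '[[[0.003,-0.0117,-0.0126],[0.0578,0.0575,-0.0914]],[[0.003,-0.0117,-0.0126],[0.0578,0.0575,-0.0914]],[[0.003,-0.0117,-0.0126],[0.0578,0.0575,-0.0914]],[[0.003,-0.0117,-0.0126],[0.0578,0.0575,-0.0914]],[[0.003,-0.0117,-0.0126],[0.0578,0.0575,-0.0914]],[[0.003,-0.0117,-0.0126],[0.0578,0.0575,-0.0914]],[[0.003,-0.0117,-0.0126],[0.0578,0.0575,-0.0914]],[[0.003,-0.0117,-0.0126],[0.0578,0.0575,-0.0914]],[[0.003,-0.0117,-0.0126],[0.0578,0.0575,-0.0914]],[[0.003,-0.0117,-0.0126],[0.0578,0.0575,-0.0914]]]'

```text
time_s: 3.58
ee_pos: [557.3, -290.7, 132.2]
ee_rot: [134.9, -0.1, -163.0]
force: [0.3, 0.8, -0.1]
gripper_width: 91.0
```

Request:
drive_tool --motion '[[[0,0,0],[0,0,0]],[[0,0,0],[0,0,0]],[[0,0,0],[0,0,0]],[[0,0,0],[0,0,0]],[[0,0,0],[0,0,0]],[[0,0,0],[0,0,0]],[[0,0,0],[0,0,0]],[[0,0,0],[0,0,0]],[[0,0,0],[0,0,0]],[[0,0,0],[0,0,0]]]'

```text
time_s: 4.42
ee_pos: [556.7, -289.8, 133.3]
ee_rot: [135.0, -0.0, -162.8]
force: [0.1, 0.1, -0.0]
gripper_width: 91.4
```

Run:
```python
from h import *
from workcell import env
s=env.state();R1=orient(107.2,45,-162.8);tz=R1.as_matrix()[:,2];print(s["qpos"].round(1),s["ee_pos"],s["ee_rot"])
G=np.array([521.3,-172.5,40])-30*H(107.2)
for b in(150,100,0): print(delta(R1,G+(19-b)*tz,s))
p=env.camera_params("wrist");cv2.imwrite("pics/w3.png",env.grab_frame("wrist")[:,:,::-1]);cv2.imwrite("pics/s3.png",env.grab_frame("scene")[:,:,::-1])
```

```text
[-40.3  46.9  64.2  23.5 107.5 121.8] [ 556.69476332 -289.75485544  133.25206938] [ 1.35015097e+02 -3.96526821e-02 -1.62836752e+02]
(array([ 0.9,  0.1, -0.6]), array([ 0.0005, -0.0006,  0.0006]))
(array([ -9.6,  33.9, -36. ]), array([ 0.0005, -0.0006,  0.0006]))
(array([ -30.5,  101.4, -106.7]), array([ 0.0005, -0.0006,  0.0006]))
```

View pics/s3.png

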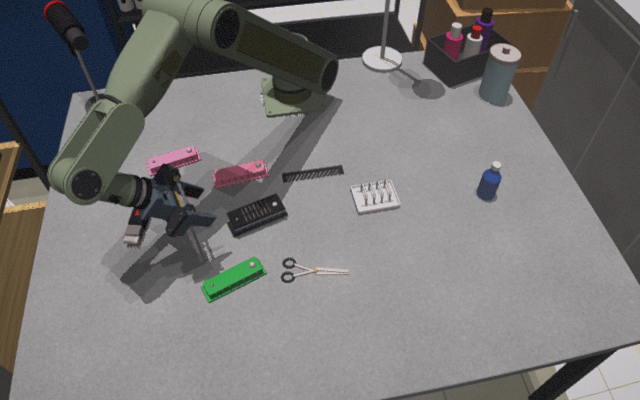

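Request:
drive_tool --motion '[[[-0.0045,0.015,-0.0157],[0,0,0]],[[-0.0045,0.015,-0.0157],[0,0,0]],[[-0.0045,0.015,-0.0157],[0,0,0]],[[-0.0045,0.015,-0.0157],[0,0,0]],[[-0.0045,0.015,-0.0157],[0,0,0]],[[-0.004,0.0124,-0.0132],[0,0,0]],[[-0.002,0.007,-0.0075],[0,0,0]],[[-0.002,0.007,-0.0075],[0,0,0]],[[0,0,0],[0,0,0]],[[0,0,0],[0,0,0]]]'

```text
time_s: 5.35
ee_pos: [526.5, -188.7, 26.5]
ee_rot: [135.0, -0.0, -162.9]
force: [0.3, 0.7, -0.3]
gripper_width: 91.0
```

Run:
```python
from h import *
from workcell import env
s=env.state();R1=orient(107.2,45,-162.8);tz=R1.as_matrix()[:,2];print(s["qpos"].round(1),s["ee_pos"],s["force"],s["ee_rot"])
G=np.array([521.3,-172.5,40])-30*H(107.2)
print(delta(R1,G+(19)*tz,s))
for n in("scene","side","wrist"):cv2.imwrite(f"pics/{n}4.png",env.grab_frame(n)[:,:,::-1])
crop("pics/scene4.png","pics/a.png",180,150,130,110,3);crop("pics/side4.png","pics/b.png",290,180,130,110,3)
cv2.imwrite("pics/ab4.png",np.hstack([cv2.imread("pics/a.png"),cv2.imread("pics/b.png")]))
```

```text
[-35.8  45.9  84.4  25.2  88.5 117.5] [ 526.48904206 -188.74546739   26.52111818] [ 0.32073601  0.71601533 -0.32105796] [ 1.35023321e+02 -3.03044016e-02 -1.62852586e+02]
(array([-0.3,  0.4,  0. ]), array([ 0.0005, -0.0004,  0.0009]))
```

View pics/ab4.png

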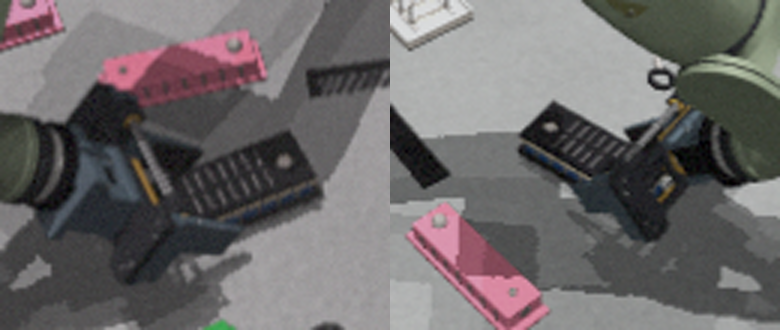

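View pics/wrist4.png

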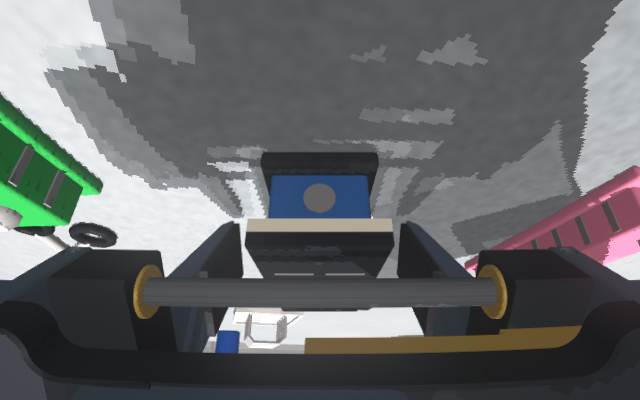

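Request:
drive_tool --motion '[[[0,0,0],[0,0,0]],[[0,0,0],[0,0,0]],[[0,0,0],[0,0,0]],[[0,0,0],[0,0,0]],[[0,0,0],[0,0,0]],[[0,0,0],[0,0,0]],[[0,0,0],[0,0,0]],[[0,0,0],[0,0,0]],[[0,0,0],[0,0,0]],[[0,0,0],[0,0,0]]]' --claw 0 --force 40

```text
time_s: 6.33
ee_pos: [526.3, -188.6, 26.4]
ee_rot: [135.0, -0.0, -162.9]
force: [0.2, -1.3, -0.1]
gripper_width: 59.8
```

Request:
drive_tool --motion '[[[0,0,0.003],[0,0,0]],[[0,0,0.003],[0,0,0]],[[0,0,0.003],[0,0,0]],[[0,0,0.005],[0,0,0]],[[0,0,0.012],[0,0,0]],[[0,0,0.02],[0,0,0]],[[0,0,0.025],[0,0,0]],[[0,0,0.03],[0,0,0]],[[0,0,0.03],[0,0,0]],[[0,0,0.025],[0,0,0]]]'

```text
time_s: 7.17
ee_pos: [526.2, -188.4, 185.5]
ee_rot: [135.1, 0.0, -162.8]
force: [-0.5, -0.5, -2.5]
gripper_width: 59.7
```

Run:
```python
from h import *
from workcell import env
s=env.state();print(s["ee_pos"],s["force"],s["gripper_width"])
for n in("scene","wrist"):cv2.imwrite(f"pics/{n}5.png",env.grab_frame(n)[:,:,::-1])
crop("pics/scene5.png","pics/a.png",180,110,130,150,3);b=cv2.imread("pics/wrist5.png")[130:400,200:440]
cv2.imwrite("pics/ab5.png",np.hstack([cv2.imread("pics/a.png"),cv2.resize(b,(400,450))]))
# plan rack placing
R2=orient(92.2,45,2.2)
tz=R2.as_matrix()[:,2]
G=np.array([505.6,170,12+75+30+80])
print(delta(R2,G+19*tz,s), delta(R2,[520,-60,260],s))
```

```text
[ 526.16173317 -188.44804367  185.53092169] [-0.52361429 -0.46687795 -2.51613789] 59.69805938179685
(array([-21.1, 371.9,  -2. ]), array([ 0.3524, -2.0683,  2.0832])) (array([ -6.2, 128.4,  74.5]), array([ 0.3524, -2.0683,  2.0832]))
```

View pics/ab5.png

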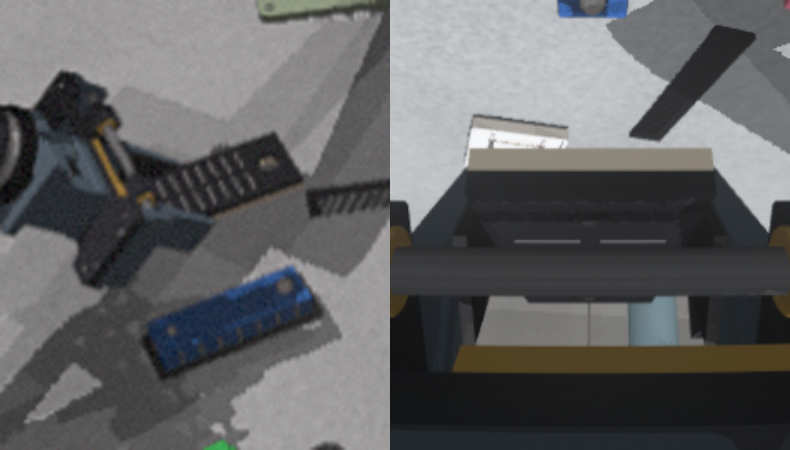

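Request:
drive_tool --motion '[[[-0.0008,0.0149,0.001],[0.0141,-0.0827,0.0833]],[[-0.0008,0.0149,0.001],[0.0141,-0.0827,0.0833]],[[-0.0008,0.0149,0.001],[0.0141,-0.0827,0.0833]],[[-0.0008,0.0149,0.001],[0.0141,-0.0827,0.0833]],[[-0.0008,0.0149,0.001],[0.0141,-0.0827,0.0833]],[[-0.0008,0.0149,0.001],[0.0141,-0.0827,0.0833]],[[-0.0008,0.0149,0.001],[0.0141,-0.0827,0.0833]],[[-0.0008,0.0149,0.001],[0.0141,-0.0827,0.0833]],[[-0.0008,0.0149,0.001],[0.0141,-0.0827,0.0833]],[[-0.0008,0.0149,0.001],[0.0141,-0.0827,0.0833]]]' --force 50

```text
time_s: 8.1
ee_pos: [517.3, -38.6, 191.5]
ee_rot: [164.9, 37.7, -101.6]
force: [-0.9, 0.6, -2.1]
gripper_width: 59.7
```

Request:
drive_tool --motion '[[[-0.0008,0.0149,0.001],[0.0141,-0.0827,0.0833]],[[-0.0008,0.0149,0.001],[0.0141,-0.0827,0.0833]],[[-0.0008,0.0149,0.001],[0.0141,-0.0827,0.0833]],[[-0.0008,0.0149,0.001],[0.0141,-0.0827,0.0833]],[[-0.0008,0.0149,0.001],[0.0141,-0.0827,0.0833]],[[-0.0008,0.0149,0.001],[0.0141,-0.0827,0.0833]],[[-0.0008,0.0149,0.001],[0.0141,-0.0827,0.0833]],[[-0.0008,0.0149,0.001],[0.0141,-0.0827,0.0833]],[[-0.0008,0.0149,0.001],[0.0141,-0.0827,0.0833]],[[-0.0008,0.0149,0.001],[0.0141,-0.0827,0.0833]]]'

```text
time_s: 8.93
ee_pos: [509.0, 110.2, 201.5]
ee_rot: [-143.5, 22.4, -23.5]
force: [0.6, 0.9, -2.7]
gripper_width: 59.9
```

Run:
```python
from h import *
from workcell import env
s=env.state();print(s["ee_pos"],s["ee_rot"],s["qpos"].round(1),s["force"],s["gripper_width"])
R2=orient(92.2,45,2.2)
tz=R2.as_matrix()[:,2]
G=np.array([505.6,170,12+75+30+80])
print(delta(R2,G+19*tz,s))
```

```text
[508.98560289 110.22409127 201.45087974] [-143.50662677   22.36892229  -23.5298101 ] [-13.5  19.6 103.2  41.1  76.3   0.5] [ 0.60075116  0.93823698 -2.73848751] 59.86159218945941
(array([ -3.9,  73.2, -17.9]), array([ 0.0724, -0.4131,  0.4135]))
```

Request:
drive_tool --motion '[[[-0.0008,0.0146,0],[0.0145,-0.0826,0.0827]],[[-0.0008,0.0146,0],[0.0145,-0.0826,0.0827]],[[-0.0008,0.0146,0],[0.0145,-0.0826,0.0827]],[[-0.0008,0.0146,0],[0.0145,-0.0826,0.0827]],[[-0.0007,0.0148,0],[0.0144,-0.0826,0.0827]],[[0,0,0],[0,0,0]],[[0,0,0],[0,0,0]],[[0,0,0],[0,0,0]],[[0,0,0],[0,0,0]],[[0,0,0],[0,0,0]]]'

```text
time_s: 9.77
ee_pos: [506.5, 182.1, 202.3]
ee_rot: [-135.0, 0.2, 1.9]
force: [-0.5, 0.3, -2.0]
gripper_width: 59.8
```

Run:
```python
from h import *
from workcell import env
s=env.state();print(s["ee_pos"],s["ee_rot"],s["qpos"].round(1),s["force"],s["gripper_width"])
R2=orient(92.2,45,2.2)
tz=R2.as_matrix()[:,2]
G=np.array([505.6,170,12+75+30+80])
print(delta(R2,G+19*tz,s))
for n in("scene","side","wrist"):cv2.imwrite(f"pics/{n}6.png",env.grab_frame(n)[:,:,::-1])
crop("pics/scene6.png","pics/a.png",320,110,120,110,4);crop("pics/side6.png","pics/b.png",250,100,80,110,4)
cv2.imwrite("pics/ab6.png",np.hstack([cv2.imread("pics/a.png"),cv2.imread("pics/b.png")]))
```

```text
[506.4715201  182.0937074  202.27425112] [-134.97448152    0.16097071    1.8715686 ] [ -7.4  18.9 106.3  47.3  71.8 -31.7] [-0.48509507  0.30503471 -2.02824173] 59.76165464327653
(array([ -1.4,   1.3, -18.7]), array([-0.0003, -0.0028,  0.0057]))
```

View pics/ab6.png

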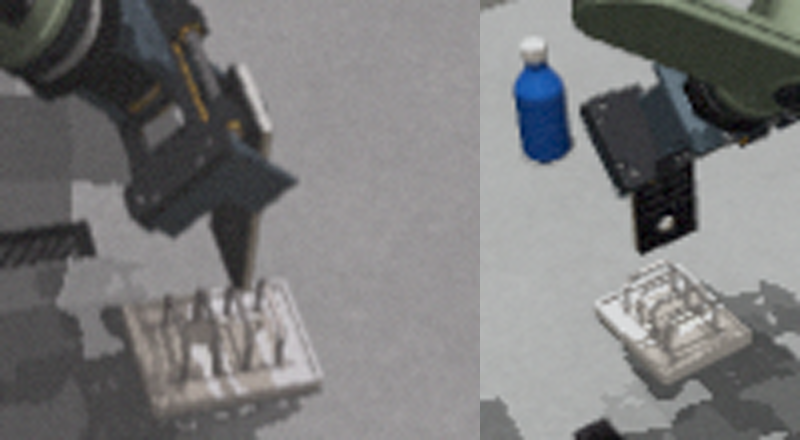

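View pics/wrist6.png

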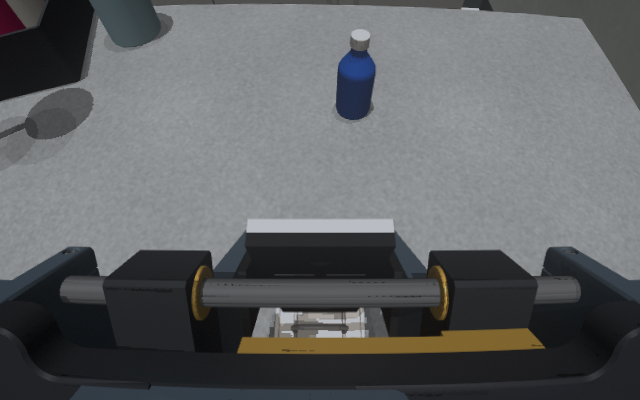

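Run:
```python
from h import *
crop("pics/scene0.png","pics/a.png",345,175,60,45,10);crop("pics/side0.png","pics/b.png",275,160,50,40,12)
```

```text
(no output)
```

View pics/a.png

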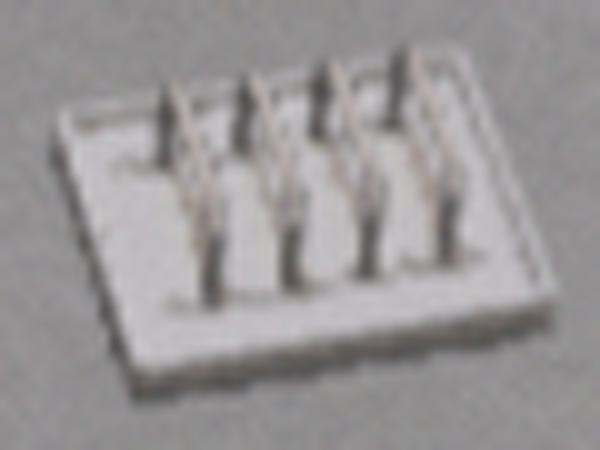

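View pics/b.png

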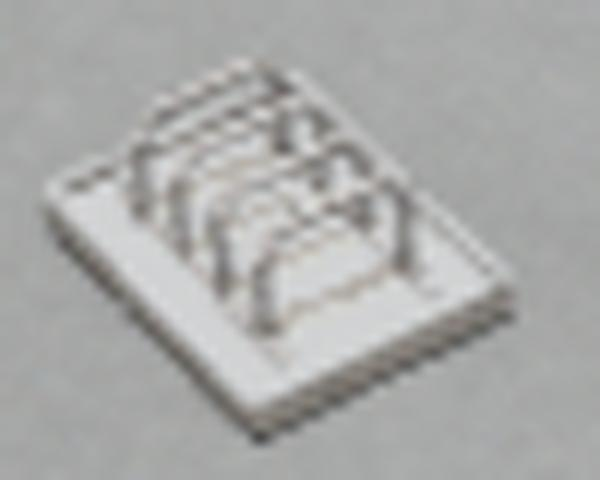

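Run:
```python
from h import *
from workcell import env
P=env.camera_params("scene");Q=env.camera_params("side")
f=lambda L,s,o:(np.array(L)+.5)/s-.5+np.array(o)
A=onz(P,f([(210,302),(290,290),(368,277),(447,262),(165,165),(240,155),(318,137),(397,128)],10,(345,175)),12)
B=onz(Q,f([(265,330),(222,297),(182,255),(145,215),(405,272),(362,222),(320,185),(285,150)],12,(275,160)),12)
for X in(A,B):
    print(X.round(1)[:,:2].tolist(),X.mean(0).round(1)); r=np.polyfit(X[:4,1],X[:4,0],1);r2=np.polyfit(X[4:,1],X[4:,0],1);print("rack x dir deg",90-np.degrees(np.arctan([r[0],r2[0]])))
```

```text
[[531.3, 138.9], [531.3, 162.4], [530.8, 185.4], [529.6, 209.0], [479.9, 137.8], [480.2, 160.1], [477.8, 184.1], [478.7, 207.7]] [504.9 173.2  12. ]
rack x dir deg [91.37241789 91.55799696]
[[483.4, 138.6], [480.3, 158.9], [480.1, 182.6], [480.1, 205.4], [532.7, 136.5], [534.2, 163.8], [532.6, 186.3], [532.4, 207.0]] [507.  172.4  12. ]
rack x dir deg [92.58122386 90.46434217]
```

Run:
```python
from h import *
from workcell import env
s=env.state();R=Ro.from_euler('xyz',s["ee_rot"],degrees=True).as_matrix();G=s["ee_pos"]-19*R[:,2];print(G)
c=np.cos(np.radians(45));xp=(R[:,2]*c - R[:,1]*(-c)) # try
zp=None
# plate x is down
yp=R[:,0]; xp=np.array([0,0,-1.]);xp-=yp*(xp@yp);xp/=np.linalg.norm(xp);zp=np.cross(xp,yp)
print("zp",zp)
C=G+30*xp
pts=[C+a*xp+b*yp+d*zp for a in(75,-75) for b in(30,-30) for d in(6,-6)]+[C+56*xp-6*zp,C+56*xp+6*zp]
ims=[]
for n,(x0,y0,w,h) in(("scene",(340,110,80,100)),("side",(250,130,80,100))):
    im=cv2.imread(f"pics/{n}6.png")[y0:y0+h,x0:x0+w];im=cv2.resize(im,None,fx=5,fy=5,interpolation=cv2.INTER_CUBIC)
    for i,u in enumerate(proj(env.camera_params(n),pts)):
        cv2.circle(im,tuple(int(v) for v in (u-[x0,y0]+.5)*5),3,(0,0,255) if i<4 else (0,255,0),1)
    ims.append(im)
cv2.imwrite("pics/o6.png",np.hstack(ims))
```

```text
[506.91954285 168.86654852 215.81171518]
zp [ 3.31029022e-02 -9.99451949e-01  1.35525272e-20]
```

View pics/o6.png

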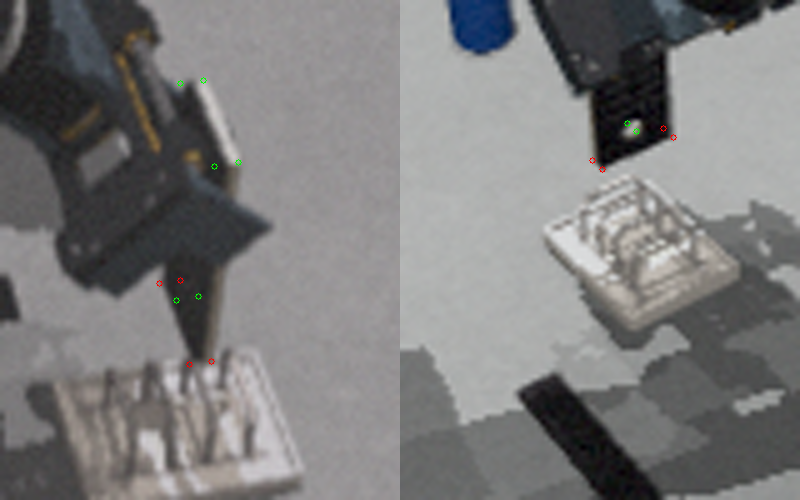

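Request:
drive_tool --motion '[[[-0.0011,0.0034,-0.005],[0,0,0]],[[0,0,-0.01],[0,0,0]],[[0,0,-0.01],[0,0,0]],[[0,0,-0.01],[0,0,0]],[[0,0,-0.01],[0,0,0]],[[0,0,-0.003],[0,0,0]],[[0,0,0],[0,0,0]],[[0,0,0],[0,0,0]],[[0,0,0],[0,0,0]],[[0,0,0],[0,0,0]]]'

```text
time_s: 10.75
ee_pos: [505.5, 186.1, 154.9]
ee_rot: [-135.0, 0.1, 1.9]
force: [0.4, 0.7, -2.0]
gripper_width: 59.8
```

Run:
```python
from h import *
from workcell import env
s=env.state();R=Ro.from_euler('xyz',s["ee_rot"],degrees=True).as_matrix();G=s["ee_pos"]-19*R[:,2];print(G,s["force"])
for n in("scene","side","wrist"):cv2.imwrite(f"pics/{n}7.png",env.grab_frame(n)[:,:,::-1])
crop("pics/scene7.png","pics/a.png",345,130,70,85,6);crop("pics/side7.png","pics/b.png",265,130,60,85,6)
cv2.imwrite("pics/ab7.png",np.hstack([cv2.imread("pics/a.png"),cv2.imread("pics/b.png")]))
crop("pics/wrist7.png","pics/c7.png",240,200,160,150,4)
```

```text
[506.01014736 172.63845852 168.31046499] [ 0.37112465  0.67031504 -1.96142587]
```

View pics/ab7.png

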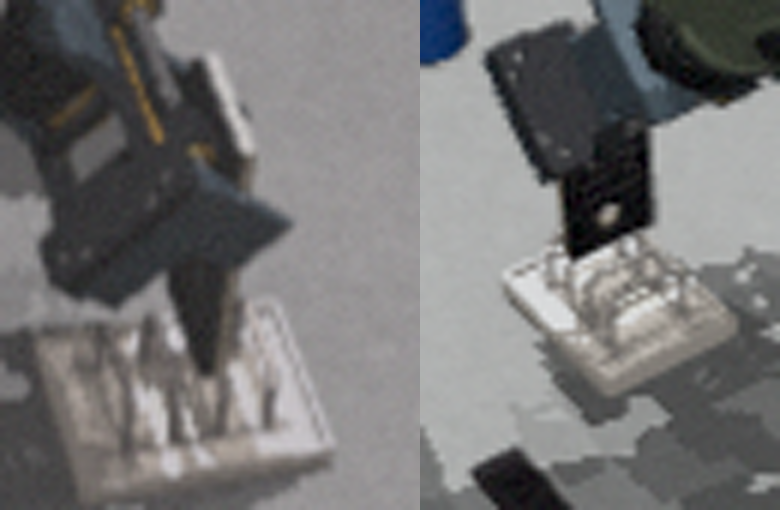

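View pics/c7.png

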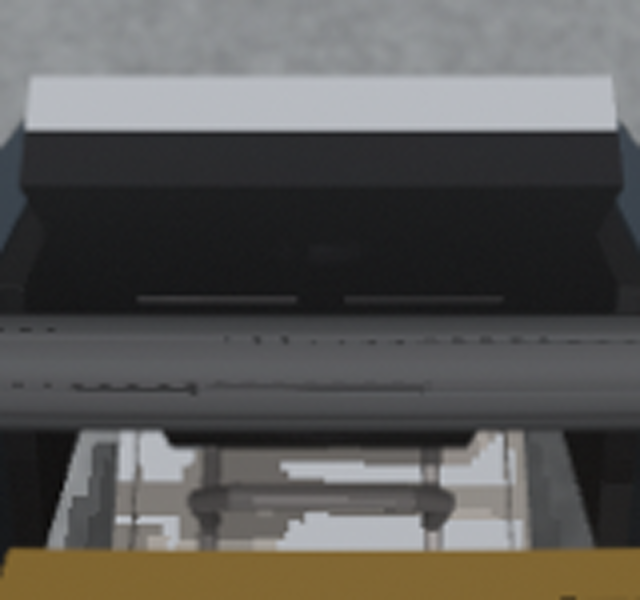

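Run:
```python
from h import *
from workcell import env
p=env.camera_params("wrist");f=lambda L:(np.array(L)+.5)/4-.5+np.array([240,200])
print(onz(p,f([(205,497),(440,497),(320,485),(320,512)]),52.5).round(1))
print(onz(p,f([(165,436),(475,436)]),63.3-0).round(1))
```

```text
[[481.9 156.8  52.5]
 [530.4 158.5  52.5]
 [505.6 160.   52.5]
 [505.7 154.7  52.5]]
[[473.9 166.9  63.3]
 [536.6 169.1  63.3]]
```

Run:
```python
from h import *
from workcell import env
s=env.state();R=Ro.from_euler('xyz',s["ee_rot"],degrees=True).as_matrix();G=s["ee_pos"]-19*R[:,2]
B=G-[0,0,105];yp=R[:,0];n=np.array([yp[1],-yp[0],0])
pts=[B+a*yp+d*n for a in(30,-30) for d in(6,-6)]
ims=[]
for nm,(x0,y0,w,h) in(("scene",(348,170,60,50)),("side",(278,155,50,45)),("wrist",(270,295,100,45))):
    k=12 if nm!="wrist" else 7
    im=cv2.imread(f"pics/{nm}7.png")[y0:y0+h,x0:x0+w];im=cv2.resize(im,None,fx=k,fy=k,interpolation=cv2.INTER_CUBIC)
    p=env.camera_params(nm)
    if nm=="wrist": print(p["pose"].round(3))
    for u in proj(p,pts): cv2.circle(im,tuple(int(v) for v in (u-[x0,y0]+.5)*k),3,(0,0,255),1)
    for yc,col in((172.3,(0,255,0)),(168,(255,0,0))):
      for o in(-11.5,11.5):
        for dx in(-26,26):
          u=proj(p,[[505.8+dx,yc+o+dx*.03,52.5]])[0];cv2.circle(im,tuple(int(v) for v in (u-[x0,y0]+.5)*k),3,col,1)
    cv2.imwrite(f"pics/o7{nm}.png",im)
```

```text
[[ 9.99000e-01  3.10000e-02 -1.70000e-02  5.07087e+02]
 [ 3.50000e-02 -8.76000e-01  4.81000e-01  1.20884e+02]
 [-0.00000e+00 -4.81000e-01 -8.77000e-01  3.31835e+02]
 [ 0.00000e+00  0.00000e+00  0.00000e+00  1.00000e+00]]
```

View pics/o7scene.png

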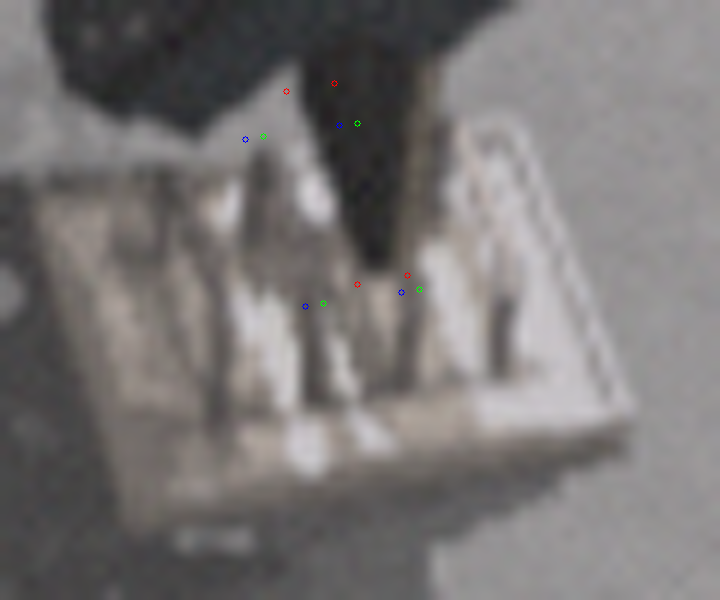

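View pics/o7side.png

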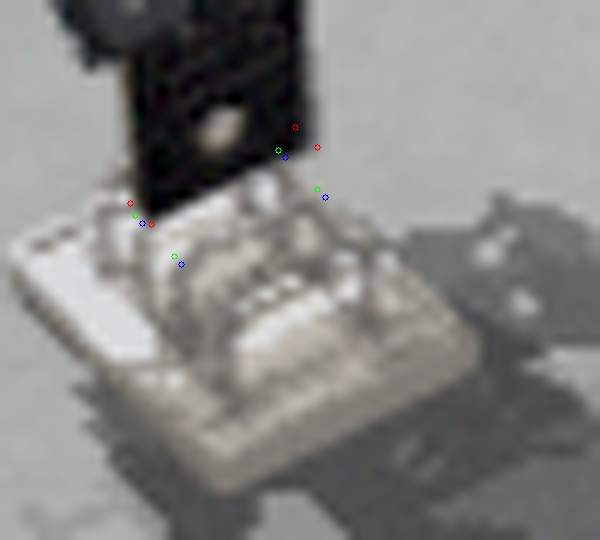

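View pics/o7wrist.png

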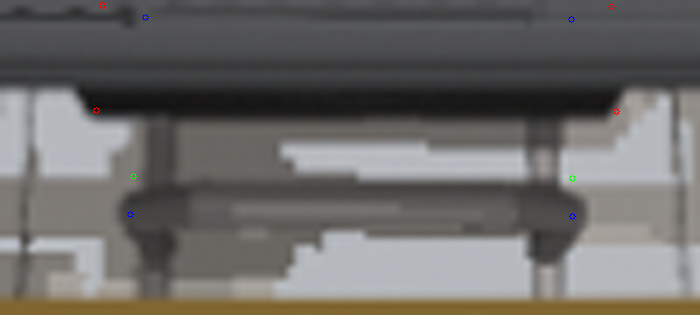

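Request:
drive_tool --motion '[[[0,-0.0042,0],[0,0,0]],[[0,0,0],[0,0,0]],[[0,0,-0.003],[0,0,0]],[[0,0,-0.003],[0,0,0]],[[0,0,-0.003],[0,0,0]],[[0,0,-0.003],[0,0,0]],[[0,0,-0.003],[0,0,0]],[[0,0,-0.003],[0,0,0]],[[0,0,0],[0,0,0]],[[0,0,0],[0,0,0]]]'

```text
time_s: 11.73
ee_pos: [505.1, 182.0, 136.2]
ee_rot: [-134.9, 0.2, 1.9]
force: [0.2, -0.1, -2.9]
gripper_width: 59.5
```

Run:
```python
from h import *
from workcell import env
s=env.state();R=Ro.from_euler('xyz',s["ee_rot"],degrees=True).as_matrix();G=s["ee_pos"]-19*R[:,2];print(G,s["force"])
for n in("scene","side","wrist"):cv2.imwrite(f"pics/{n}8.png",env.grab_frame(n)[:,:,::-1])
crop("pics/scene8.png","pics/a.png",345,150,70,70,7);crop("pics/wrist8.png","pics/b.png",270,280,100,60,5)
a=cv2.imread("pics/a.png");b=cv2.imread("pics/b.png");c=np.zeros((490,500,3),np.uint8);c[:300]=b
cv2.imwrite("pics/ab8.png",np.hstack([a[:, :300+0] if 0 else cv2.resize(a,(300,300)) if 0 else a[:, :] [:, :],c])[:, :800] if 0 else np.hstack([cv2.resize(a,(300,300)),b]))
```

```text
[505.58326992 168.52581447 149.5922923 ] [ 0.20746908 -0.10784307 -2.90457575]
```

View pics/ab8.png

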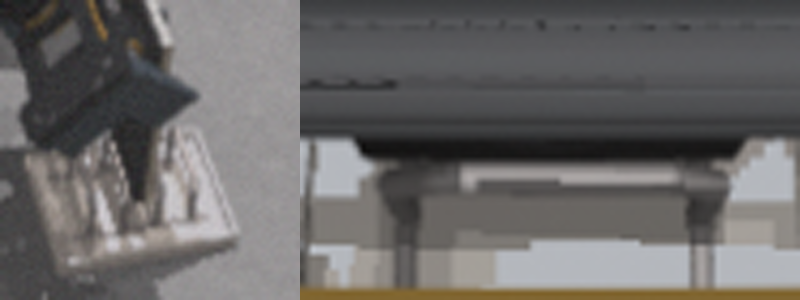

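Request:
drive_tool --motion '[[[0,0,-0.004],[0,0,0]],[[0,0,-0.004],[0,0,0]],[[0,0,-0.004],[0,0,0]],[[0,0,-0.004],[0,0,0]],[[0,0,-0.004],[0,0,0]],[[0,0,-0.004],[0,0,0]],[[0,0,-0.003],[0,0,0]],[[0,0,-0.002],[0,0,0]],[[0,0,0],[0,0,0]],[[0,0,0],[0,0,0]]]'

```text
time_s: 12.72
ee_pos: [505.2, 182.0, 107.3]
ee_rot: [-134.9, 0.1, 1.9]
force: [0.1, 0.5, -2.0]
gripper_width: 59.6
```

Request:
drive_tool --motion '[[[0,0,-0.001],[0,0,0]],[[0,0,0],[0,0,0]],[[0,0,-0.001],[0,0,0]],[[0,0,0],[0,0,0]],[[0,0,-0.0005],[0,0,0]],[[0,0,0],[0,0,0]],[[0,0,0],[0,0,0]],[[0,0,0],[0,0,0]],[[0,0,0],[0,0,0]],[[0,0,0],[0,0,0]]]'

```text
time_s: 13.55
ee_pos: [505.3, 182.0, 105.1]
ee_rot: [-134.9, 0.1, 1.9]
force: [-0.1, -0.0, -0.5]
gripper_width: 59.9
```

Request:
drive_tool --motion '[[[0,0,-0.0005],[0,0,0]],[[0,0,0],[0,0,0]],[[0,0,-0.0005],[0,0,0]],[[0,0,0],[0,0,0]],[[0,0,0],[0,0,0]],[[0,0,0],[0,0,0]],[[0,0,0],[0,0,0]],[[0,0,0],[0,0,0]],[[0,0,0],[0,0,0]],[[0,0,0],[0,0,0]]]'

```text
time_s: 14.38
ee_pos: [505.2, 182.0, 105.0]
ee_rot: [-134.9, 0.1, 2.0]
force: [-2.2, -2.3, 6.4]
gripper_width: 59.6
```

Request:
drive_tool --motion '[[[0,0,0],[0,0,0]],[[0,0,0],[0,0,0]],[[0,0,0],[0,0,0]],[[0,0,0],[0,0,0]],[[0,0,0],[0,0,0]],[[0,0,0],[0,0,0]],[[0,0,0],[0,0,0]],[[0,0,0],[0,0,0]],[[0,0,0],[0,0,0]],[[0,0,0],[0,0,0]]]' --claw 1

```text
time_s: 15.22
ee_pos: [505.2, 181.9, 103.9]
ee_rot: [-135.0, 0.1, 1.9]
force: [0.1, -0.3, 0.8]
gripper_width: 91.3
```

Run:
```python
from h import *
from workcell import env
s=env.state();print(s["ee_pos"],s["force"],s["gripper_width"])
for n in("scene","side","wrist"):cv2.imwrite(f"pics/{n}9.png",env.grab_frame(n)[:,:,::-1])
crop("pics/scene9.png","pics/a.png",335,120,80,100,4);crop("pics/wrist9.png","pics/b.png",200,180,240,200,2)
cv2.imwrite("pics/ab9.png",np.hstack([cv2.imread("pics/a.png"),cv2.imread("pics/b.png")]))
```

```text
[505.18114607 181.90996631 103.88141954] [ 0.10598198 -0.29767731  0.82499854] 91.28565168299684
```

View pics/ab9.png

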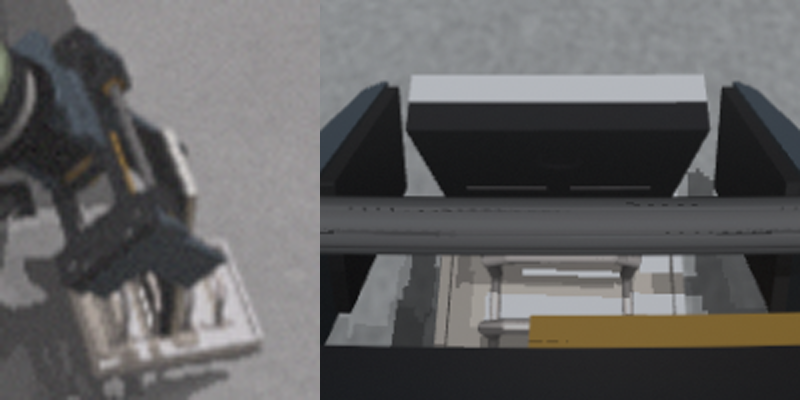

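Request:
drive_tool --motion '[[[0.0002,-0.007,0.007],[0,0,0]],[[0.0005,-0.015,0.015],[0,0,0]],[[0.0006,-0.02,0.02],[0,0,0]],[[0.0006,-0.02,0.02],[0,0,0]],[[0.0006,-0.02,0.02],[0,0,0]],[[0,0,0.03],[-0.1208,-0.004,0]],[[0,0.005,0.03],[-0.1208,-0.004,0]],[[0,0.015,0.03],[-0.1208,-0.004,0]],[[0,0.025,0.02],[-0.1208,-0.004,0]],[[0,0.025,0.0],[-0.1208,-0.004,0]]]'

```text
time_s: 16.2
ee_pos: [510.3, 169.6, 303.6]
ee_rot: [-169.8, -0.7, 1.6]
force: [0.5, -0.2, -1.5]
gripper_width: 91.4
```

Request:
drive_tool --motion '[[[0,0.025,0],[-0.1208,-0.004,0]],[[0,0.025,0],[-0.1208,-0.004,0]],[[0,0.025,0],[-0.1208,-0.004,0]],[[0,0.015,-0.02],[-0.1208,-0.004,0]],[[0,0,-0.02],[-0.1208,-0.004,0]],[[0,0,-0.02],[-0.1208,-0.004,0]],[[0,0,-0.02],[-0.1208,-0.004,0]],[[0,0,0],[-0.1208,-0.004,0]],[[0,0,0],[0,0,0]],[[0,0,0],[0,0,0]]]'

```text
time_s: 17.03
ee_pos: [507.6, 260.5, 214.7]
ee_rot: [135.0, 0.2, 1.8]
force: [-0.3, 0.5, 0.1]
gripper_width: 90.8
```

Run:
```python
from h import *
from workcell import env
import pickle
s=env.state();print(s["ee_pos"],s["ee_rot"],s["qpos"].round(1),s["force"],s["gripper_width"])
p=env.camera_params("wrist");pickle.dump(p,open("w10.pkl","wb"))
for n in("scene","side","wrist"):cv2.imwrite(f"pics/{n}10.png",env.grab_frame(n)[:,:,::-1])
R3=orient(92,-45,2);tz=R3.as_matrix()[:,2];G=np.array([505.5,168.5,117]);print(delta(R3,G-131*tz,s),delta(R3,G+19*tz,s))
crop("pics/scene10.png","pics/a.png",335,120,80,100,4);crop("pics/side10.png","pics/b.png",250,100,100,100,4)
cv2.imwrite("pics/ab10.png",np.hstack([cv2.imread("pics/a.png"),cv2.imread("pics/b.png")]))
```

```text
[507.60081235 260.47496378 214.70681934] [135.01586592   0.16342878   1.81242354] [ 43.9  33.8  78.3 -32.1 100.   45.6] [-0.33202931  0.50597604  0.14225443] 90.80280452058196
(array([-5.3,  0.6, -5.1]), array([-0.0002, -0.0029,  0.0033])) (array([  -1.6, -105.4, -111.1]), array([-0.0002, -0.0029,  0.0033]))
```

View pics/ab10.png

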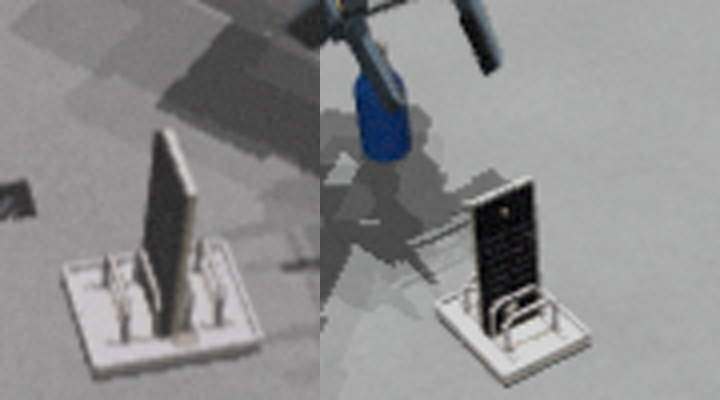

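View pics/wrist10.png

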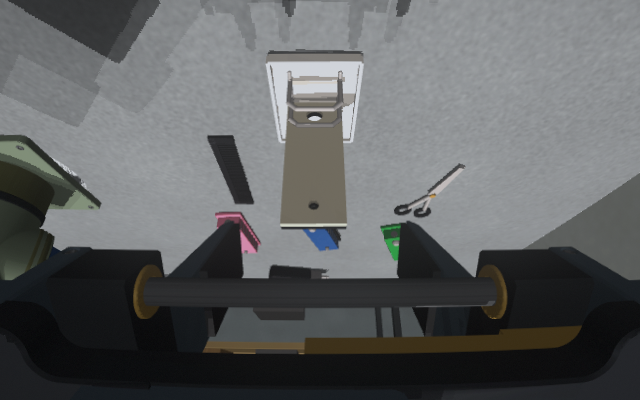

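Run:
```python
from h import *
import pickle
from workcell import env
crop("pics/wrist10.png","pics/c10.png",260,90,110,150,4)
P=env.camera_params("scene");print("bottle",onz(P,[(487,198)],0),onz(env.camera_params("side"),[(266,138)],0))
```

```text
bottle [[563.45175699 499.02346144   0.        ]] [[542.5360213  490.76983675   0.        ]]
```

View pics/c10.png

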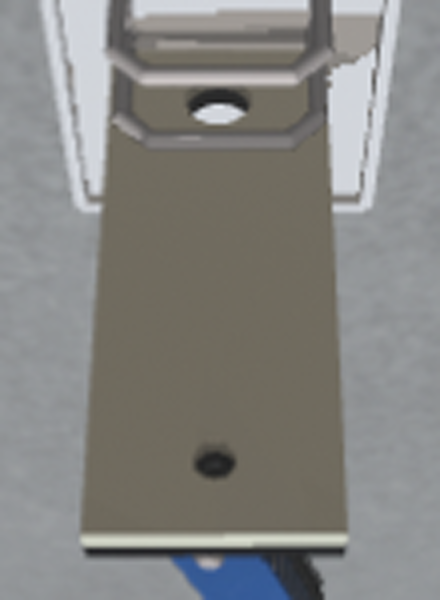

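Run:
```python
from h import *
import pickle
p=pickle.load(open("w10.pkl","rb"))
f=lambda L:(np.array(L)+.5)/4-.5+np.array([260,90])
print(onz(p,f([(82,533),(348,533),(83,550),(346,550)]),161.5).round(1))
# small hole on pale face at z ~ 12+131, large at ~12+19
print(onz(p,f([(214,463)]),142.5).round(1),onz(p,f([(219,105)]),31).round(1))
print(onz(p,f([(115,50),(330,50),(120,115),(325,112)]),52.5).round(1))
```

```text
[[474.9 178.4 161.5]
 [533.3 180.6 161.5]
 [474.4 169.2 161.5]
 [533.8 171.4 161.5]]
[[503.7 176.4 142.5]] [[503.8 174.4  31. ]]
[[478.6 214.8  52.5]
 [529.5 216.5  52.5]
 [478.7 192.7  52.5]
 [530.2 195.5  52.5]]
```

Request:
drive_tool --motion '[[[-0.0004,-0.0115,-0.017],[0,0,0]],[[-0.0004,-0.0155,-0.016],[0,0,0]],[[-0.0004,-0.0155,-0.016],[0,0,0]],[[-0.0004,-0.0155,-0.016],[0,0,0]],[[-0.0004,-0.0155,-0.0155],[0,0,0]],[[-0.0004,-0.0124,-0.0125],[0,0,0]],[[-0.0002,-0.009,-0.009],[0,0,0]],[[0,-0.009,-0.009],[0,0,0]],[[0,0,0],[0,0,0]],[[0,0,0],[0,0,0]]]'

```text
time_s: 18.02
ee_pos: [505.6, 155.1, 106.7]
ee_rot: [135.2, -0.1, 1.6]
force: [0.2, 0.6, -0.0]
gripper_width: 91.2
```

Run:
```python
from h import *
from workcell import env
s=env.state();print(s["ee_pos"],s["ee_rot"],s["force"],s["gripper_width"])
R=Ro.from_euler('xyz',s["ee_rot"],degrees=True).as_matrix();print(s["ee_pos"]-19*R[:,2])
for n in("scene","side","wrist"):cv2.imwrite(f"pics/{n}11.png",env.grab_frame(n)[:,:,::-1])
crop("pics/scene11.png","pics/a.png",335,100,100,120,4);crop("pics/wrist11.png","pics/b.png",200,160,200,240,2)
cv2.imwrite("pics/ab11.png",np.hstack([cv2.imread("pics/a.png"),cv2.imread("pics/b.png")]))
```

```text
[505.64064653 155.11815802 106.71145076] [ 1.35163024e+02 -1.08065398e-01  1.62300274e+00] [ 0.20715148  0.56083562 -0.04052198] 91.16097883369797
[505.23580951 168.50881159 120.18462796]
```

View pics/ab11.png

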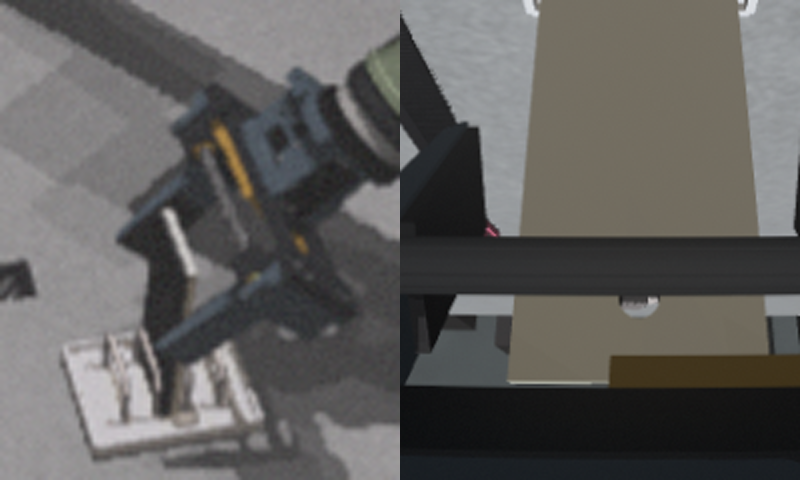

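Request:
drive_tool --motion '[[[0,0,0],[0,0,0]],[[0,0,0],[0,0,0]],[[0,0,0],[0,0,0]],[[0,0,0],[0,0,0]],[[0,0,0],[0,0,0]],[[0,0,0],[0,0,0]],[[0,0,0],[0,0,0]],[[0,0,0],[0,0,0]],[[0,0,0],[0,0,0]],[[0,0,0],[0,0,0]]]' --claw 0 --force 45

```text
time_s: 19.0
ee_pos: [505.1, 156.1, 104.8]
ee_rot: [135.0, 0.0, 1.8]
force: [0.8, 0.3, -0.1]
gripper_width: 59.3
```

Request:
drive_tool --motion '[[[0,0,0.003],[0,0,0]],[[0,0,0.005],[0,0,0]],[[0,0,0.008],[0,0,0]],[[0,0,0.01],[0,0,0]],[[0,0,0.012],[0,0,0]],[[0,0,0.016],[0,0,0]],[[0,0,0.02],[0,0,0]],[[0,0,0.025],[0,0,0]],[[0,0,0.01],[0,0,0]],[[0,0,0],[0,0,0]]]'

```text
time_s: 19.83
ee_pos: [506.0, 156.6, 216.9]
ee_rot: [135.2, -0.3, 1.8]
force: [0.6, -0.0, -3.2]
gripper_width: 59.6
```

Run:
```python
from h import *
from workcell import env
s=env.state();print(s["time_s"],s["ee_pos"],s["ee_rot"],s["force"],s["gripper_width"])
for n in("scene","side","wrist"):cv2.imwrite(f"pics/{n}12.png",env.grab_frame(n)[:,:,::-1])
crop("pics/scene12.png","pics/a.png",335,80,100,140,4);crop("pics/wrist12.png","pics/b.png",200,160,200,240,2)
cv2.imwrite("pics/ab12.png",np.hstack([cv2.imread("pics/a.png"),cv2.resize(cv2.imread("pics/b.png"),(400,560))]))
# holder pins from scene/side now unobstructed
crop("pics/scene12.png","pics/c12.png",220,190,70,50,10)
crop("pics/side12.png","pics/d12.png",325,205,65,50,10)
R4=orient(107.2,45,17.2);tz=R4.as_matrix()[:,2];print(delta(R4,np.array([521.3,-172.5,120])-33*H(107.2)+19*tz,s))
```

```text
19.8333 [506.01568174 156.57904624 216.93846501] [135.21387982  -0.2767989    1.76502128] [ 0.62949157 -0.03599339 -3.15940178] 59.62951813008863
(array([  21.1, -347.8, -110.4]), array([1.549 , 0.2626, 0.2155]))
```

View pics/ab12.png

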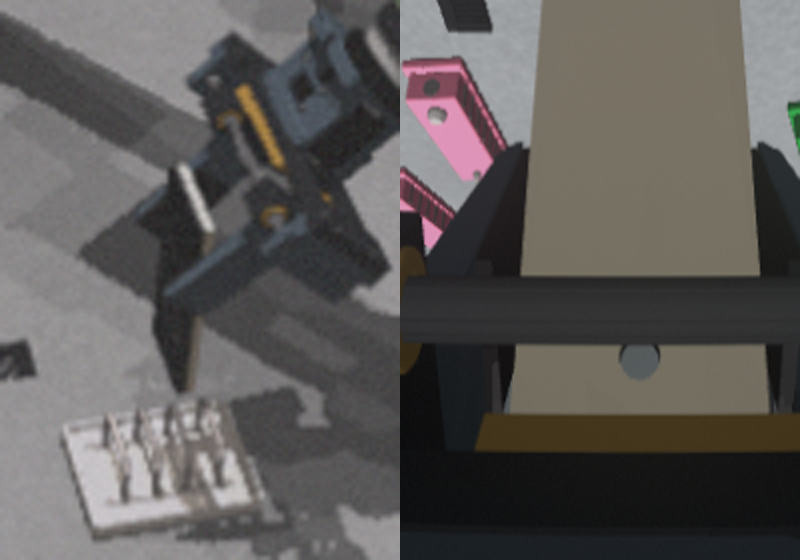

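View pics/c12.png

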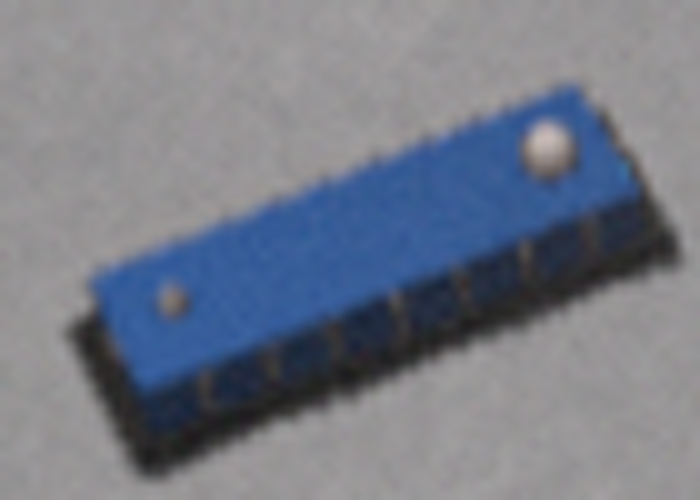

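View pics/d12.png

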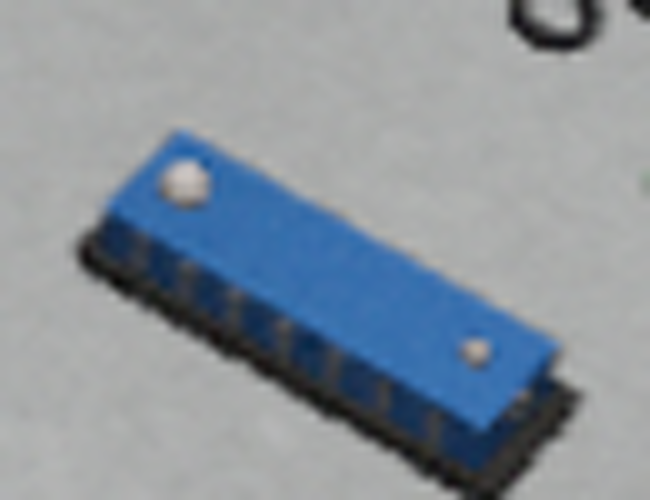

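Request:
drive_tool --motion '[[[0.0016,-0.0268,-0.001],[0.1192,0.0202,0.0166]],[[0.0016,-0.0268,-0.001],[0.1192,0.0202,0.0166]],[[0.0016,-0.0268,-0.001],[0.1192,0.0202,0.0166]],[[0.0016,-0.0268,-0.001],[0.1192,0.0202,0.0166]],[[0.0016,-0.0268,-0.001],[0.1192,0.0202,0.0166]],[[0.0016,-0.0268,-0.001],[0.1192,0.0202,0.0166]],[[0.0016,-0.0268,-0.001],[0.1192,0.0202,0.0166]],[[0.0016,-0.0268,-0.001],[0.1192,0.0202,0.0166]],[[0.0016,-0.0268,-0.001],[0.1192,0.0202,0.0166]],[[0.0016,-0.0268,-0.001],[0.1192,0.0202,0.0166]]]'

```text
time_s: 20.82
ee_pos: [520.0, -113.5, 203.7]
ee_rot: [-155.6, 2.3, 14.3]
force: [-0.3, 1.3, -4.1]
gripper_width: 59.8
```

Request:
drive_tool --motion '[[[0.0016,-0.0268,-0.005],[0.1192,0.0202,0.0166]],[[0.0016,-0.0268,-0.01],[0.1192,0.0202,0.0166]],[[0.0016,-0.0268,-0.015],[0.1192,0.0202,0.0166]],[[0,0,-0.015],[0,0,0]],[[0,0,-0.01],[0,0,0]],[[0,0,-0.005],[0,0,0]],[[0,0,0],[0,0,0]],[[0,0,0],[0,0,0]],[[0,0,0],[0,0,0]],[[0,0,0],[0,0,0]]]'

```text
time_s: 21.65
ee_pos: [526.3, -191.2, 146.1]
ee_rot: [-135.5, -0.1, 17.6]
force: [0.0, 0.7, -3.7]
gripper_width: 59.6
```

Run:
```python
from h import *
from workcell import env
import pickle
s=env.state();print(s["time_s"],s["ee_pos"],s["ee_rot"],s["qpos"].round(1),s["force"],s["gripper_width"])
p=env.camera_params("wrist");pickle.dump(p,open("w13.pkl","wb"))
for n in("scene","side","wrist"):cv2.imwrite(f"pics/{n}13.png",env.grab_frame(n)[:,:,::-1])
crop("pics/scene13.png","pics/a.png",190,140,130,120,3);crop("pics/side13.png","pics/b.png",280,140,130,120,3)
cv2.imwrite("pics/ab13.png",np.hstack([cv2.imread("pics/a.png"),cv2.imread("pics/b.png")]))
f=lambda L,s,o:(np.array(L)+.5)/s-.5+np.array(o)
a=lambda v:np.degrees(np.arctan2(v[1],v[0])).round(2)
for n,X in(("scene",f([(549,150),(172,301)],10,(220,190))),("side",f([(186,184),(475,352)],10,(325,205)))):
    Y=onz(env.camera_params(n),X,40);print(n,Y.round(1).tolist(),Y.mean(0).round(1),a(Y[0]-Y[1]))
R4=orient(107.2,45,17.2);tz=R4.as_matrix()[:,2];print(delta(R4,np.array([521.3,-172.5,120])-33*H(107.2)+19*tz,s))
```

```text
21.65 [ 526.26239683 -191.15029575  146.08693134] [-1.35450221e+02 -1.28775065e-01  1.76356863e+01] [-35.8  38.7  79.   25.2  99.5 -57.7] [ 0.0307572   0.74676204 -3.6780122 ] 59.618345984780625
scene [[505.5, -115.8, 40.0], [538.4, -222.8, 40.0]] [ 522.  -169.3   40. ] 107.12
side [[503.8, -119.7, 40.0], [536.1, -226.5, 40.0]] [ 520.  -173.1   40. ] 106.81
(array([  0.8,  -0. , -39.5]), array([ 0.0068,  0.0045, -0.0076]))
```

View pics/ab13.png

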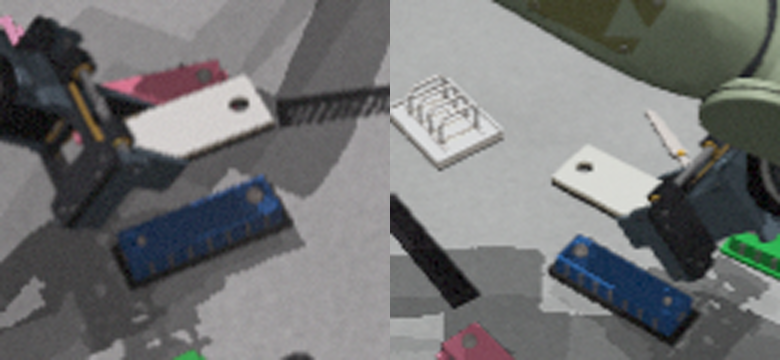

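View pics/wrist13.png

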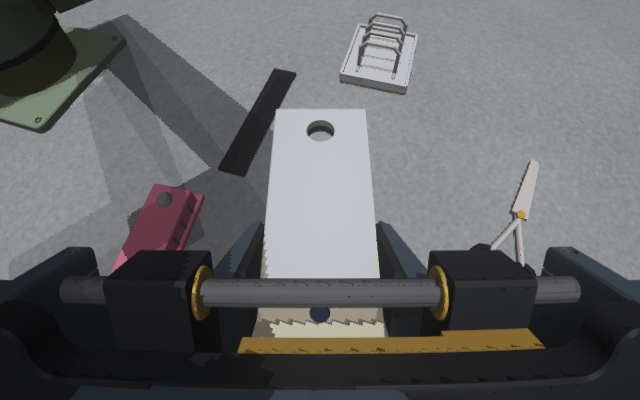

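Run:
```python
from h import *
im=cv2.imread("pics/wrist13.png")
a=cv2.resize(im[100:150,265:375],None,fx=6,fy=6,interpolation=cv2.INTER_CUBIC)
b=cv2.resize(im[295:345,265:375],None,fx=6,fy=6,interpolation=cv2.INTER_CUBIC)
cv2.imwrite("pics/c13.png",np.vstack([a,b])[:600])
```

```text
(no output)
```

View pics/c13.png

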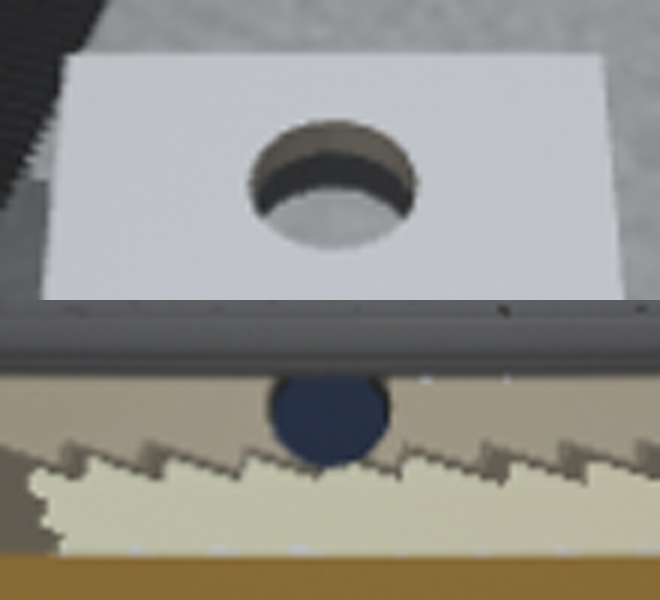

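```bash
cat >> h.py <<'E'
def platepose(p,uv,obj):
    # obj pts in frame: x to large hole, y left, z up out of upper (pale) face, origin face centre
    ok,rv,tv=cv2.solvePnP(np.array(obj,float),np.array(uv,float),K(p),np.array([p["k1"],0,0,0.]),flags=cv2.SOLVEPNP_ITERATIVE)
    Rw=p["pose"][:3,:3]@cv2.Rodrigues(rv)[0]; t=p["pose"][:3,:3]@tv[:,0]+p["pose"][:3,3]
    e=cv2.projectPoints(np.array(obj,float),rv,tv,K(p),np.array([p["k1"],0,0,0.]))[0].reshape(-1,2)-uv
    return Rw,t,e
E
python3 - <<'E'
from h import *
import pickle
from workcell import env
s=env.state()
p=pickle.load(open("w13.pkl","rb"))
g=lambda x,y,oy:((x+.5)/6-.5+265,(y+.5)/6-.5+oy)
uv=[g(65,53,100),g(602,53,100),g(333,185,100),g(330,111,295)]
Rw,t,e=platepose(p,uv,[(75,30,0),(75,-30,0),(56,0,0),(-56,0,0)])
print(Rw.round(4),t.round(1),e.round(1))
R=Ro.from_euler('xyz',s["ee_rot"],degrees=True).as_matrix();G=s["ee_pos"]-19*R[:,2];print("G",G)
print("yaw",np.degrees(np.arctan2(Rw[1,0],Rw[0,0])),"pitch up of x",np.degrees(np.arcsin(Rw[2,0])), "roll", np.degrees(np.arcsin(Rw[2,1])))
C=t-6*Rw[:,2];print("C",C,"kin C",G+33*Rw[:,0])
print("holes",(C+56*Rw[:,0]).round(1),(C-56*Rw[:,0]).round(1))
E
```

```text
[[-0.3015 -0.9535 -0.0029]
 [ 0.9534 -0.3014 -0.0106]
 [ 0.0092 -0.006   0.9999]] [ 520.4 -175.   163.2] [[ 0.1  0. ]
 [-0.1  0. ]
 [ 0.  -0.1]
 [-0.   0. ]]
G [ 530.05680878 -204.30698928  158.62138881]
yaw 107.54766584765395 pitch up of x 0.5266145244796809 roll -0.3409834950423904
C [ 520.3844626  -174.8896326   157.19433821] kin C [ 520.10775816 -172.84392525  158.92469273]
holes [ 503.5 -121.5  157.7] [ 537.3 -228.3  156.7]
```

Request:
drive_tool --motion '[[[0,0,-0.01],[0,0,0]],[[0,0,-0.015],[0,0,0]],[[0,0,-0.018],[0,0,0]],[[0,0,-0.018],[0,0,0]],[[0,0,-0.018],[0,0,0]],[[0,0,-0.012],[0,0,0]],[[0,0,-0.008],[0,0,0]],[[0,0,-0.003],[0,0,0]],[[0,0,0],[0,0,0]],[[0,0,0],[0,0,0]]]'

```text
time_s: 22.63
ee_pos: [526.2, -192.2, 42.4]
ee_rot: [-135.3, -0.0, 17.5]
force: [1.1, 0.1, -2.5]
gripper_width: 59.8
```

Run:
```python
from h import *
from workcell import env
import pickle
s=env.state();print(s["time_s"],s["ee_pos"],s["ee_rot"],s["force"],s["gripper_width"])
R=Ro.from_euler('xyz',s["ee_rot"],degrees=True).as_matrix();G=s["ee_pos"]-19*R[:,2];print("G",G)
p=env.camera_params("wrist");pickle.dump(p,open("w14.pkl","wb"))
for n in("wrist","scene","side"):cv2.imwrite(f"pics/{n}14.png",env.grab_frame(n)[:,:,::-1])
im=cv2.imread("pics/wrist14.png")
a=cv2.resize(im[100:150,265:375],None,fx=6,fy=6,interpolation=cv2.INTER_CUBIC)
b=cv2.resize(im[295:345,265:375],None,fx=6,fy=6,interpolation=cv2.INTER_CUBIC)
cv2.imwrite("pics/c14.png",np.vstack([a,b]))
crop("pics/scene14.png","pics/a.png",215,180,80,60,5);crop("pics/side14.png","pics/b.png",320,195,80,60,5)
cv2.imwrite("pics/ab14.png",np.hstack([cv2.imread("pics/a.png"),cv2.imread("pics/b.png")]))
```

```text
22.6333 [ 526.17906466 -192.16039812   42.41181167] [-1.35289653e+02 -3.97728888e-02  1.75284511e+01] [ 1.06466114  0.11843123 -2.4649576 ] 59.83723030085864
G [ 530.19597233 -204.90949896   55.91458474]
```

View pics/c14.png

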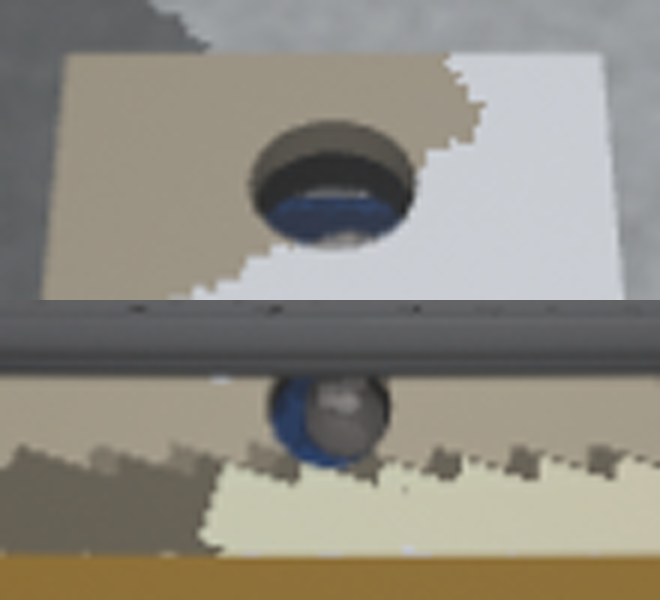

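View pics/ab14.png

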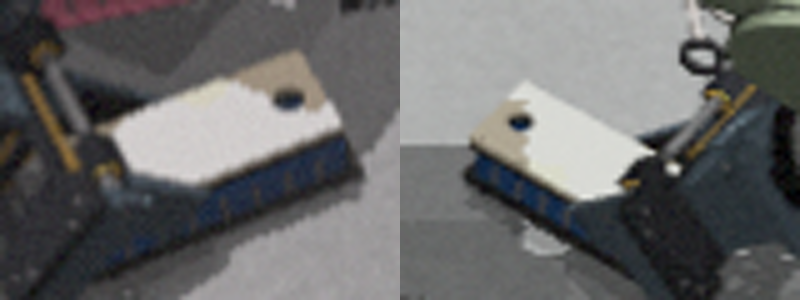

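Run:
```python
from h import *
import pickle
from workcell import env
p=pickle.load(open("w14.pkl","rb"))
g=lambda x,y,oy:((x+.5)/6-.5+265,(y+.5)/6-.5+oy)
uv=[g(65,53,100),g(602,53,100),g(331,185,100),g(330,111,295)]
Rw,t,e=platepose(p,uv,[(75,30,0),(75,-30,0),(56,0,0),(-56,0,0)])
C=t-6*Rw[:,2];L=C+56*Rw[:,0];S=C-56*Rw[:,0]
print("C",C.round(1),"L",L.round(1),"S",S.round(1),"yaw",np.degrees(np.arctan2(Rw[1,0],Rw[0,0])).round(2),"pitch",np.degrees(np.arcsin(Rw[2,0])).round(2),e.round(2).tolist())
pin=onz(p,[g(346,112,295)],37)[0];print("pin",pin.round(1), "ray tilt",rays(p,[g(346,112,295)])[1])
h=H(107.2);lat=H(17.2);d=pin-S;print("pin-hole along h",d@h,"along x",d@lat)
# large pin features: tip back edge, front bit
P2=onz(p,[g(340,193,100),g(343,240,100)],34);print(P2.round(1))
print("pinL tip?",onz(p,[g(343,240,100)],42).round(1))
```

```text
C [ 520.3 -175.9   53.6] L [ 503.5 -122.5   54.3] S [ 537.1 -229.3   52.9] yaw 107.46 pitch 0.69 [[-0.03, 0.03], [-0.18, -0.01], [0.24, -0.06], [-0.03, 0.03]]
pin [ 537.5 -225.8   37. ] ray tilt [[-0.04034367  0.15885512 -1.04838621]]
pin-hole along h 3.2920803078357603 along x 1.4495738772778406
[[ 498.1 -102.    34. ]
 [ 500.6 -109.    34. ]]
pinL tip? [[ 502.5 -115.2   42. ]]
```

Run:
```python
from h import *
from workcell import env
f=lambda x,y,ox,oy:((x+.5)/5-.5+ox,(y+.5)/5-.5+oy)
a=onz(env.camera_params("scene"),[f(290,98,215,180)],59.5)[0];b=onz(env.camera_params("side"),[f(120,121,320,195)],59.5)[0]
print("scene hole",a,"needs",np.array([505.5,-115.8])-a[:2]);print("side hole",b,"needs",np.array([503.8,-119.7])-b[:2])
```

```text
scene hole [ 501.40847388 -118.76159795   59.5       ] needs [4.09152612 2.96159795]
side hole [ 504.7040333  -120.01674635   59.5       ] needs [-0.9040333   0.31674635]
```

Request:
drive_tool --motion '[[[0.0005,0.0016,-0.001],[-0.005,-0.0015,-0.0035]],[[0.0005,0.0016,-0.001],[-0.0045,-0.0015,-0.0035]],[[0,0,0],[0,0,0]],[[0,0,0],[0,0,0]],[[0,0,0],[0,0,0]],[[0,0,0],[0,0,0]],[[0,0,0],[0,0,0]],[[0,0,0],[0,0,0]],[[0,0,0],[0,0,0]],[[0,0,0],[0,0,0]]]'

```text
time_s: 23.62
ee_pos: [526.8, -188.8, 39.8]
ee_rot: [-135.8, 0.0, 17.1]
force: [-0.4, 0.3, -2.2]
gripper_width: 59.8
```

Run:
```python
from h import *
from workcell import env
import pickle
s=env.state();print(s["time_s"],s["ee_pos"],s["ee_rot"],s["force"],s["gripper_width"])
p=env.camera_params("wrist");pickle.dump(p,open("w15.pkl","wb"))
for n in("wrist",):cv2.imwrite(f"pics/{n}15.png",env.grab_frame(n)[:,:,::-1])
im=cv2.imread("pics/wrist15.png")
a=cv2.resize(im[100:150,265:375],None,fx=6,fy=6,interpolation=cv2.INTER_CUBIC)
b=cv2.resize(im[295:345,265:375],None,fx=6,fy=6,interpolation=cv2.INTER_CUBIC)
cv2.imwrite("pics/c15.png",np.vstack([a,b]))
```

```text
23.6167 [ 526.83463593 -188.83881818   39.84761265] [-1.35828694e+02  3.80204529e-03  1.71256998e+01] [-0.41451196  0.33824964 -2.18591026] 59.7844604463172
```

View pics/c15.png

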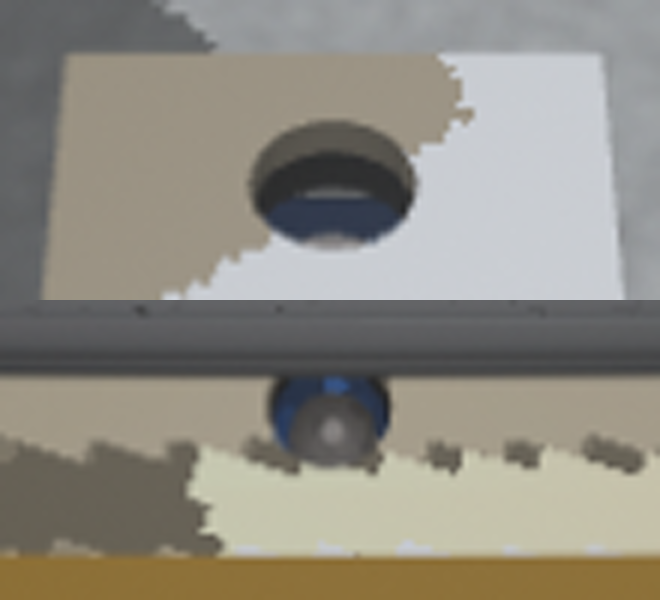

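Run:
```python
from h import *
import pickle
p=pickle.load(open("w15.pkl","rb"))
g=lambda x,y,oy:((x+.5)/6-.5+265,(y+.5)/6-.5+oy)
uv=[g(65,53,100),g(602,53,100),g(331,185,100),g(330,111,295)]
Rw,t,e=platepose(p,uv,[(75,30,0),(75,-30,0),(56,0,0),(-56,0,0)])
C=t-6*Rw[:,2];L=C+56*Rw[:,0];S=C-56*Rw[:,0]
print("C",C.round(1),"L",L.round(1),"S",S.round(1),"yaw",np.degrees(np.arctan2(Rw[1,0],Rw[0,0])).round(2),"pitch",np.degrees(np.arcsin(Rw[2,0])).round(2))
h=H(107.2);lat=H(17.2)
for q,z in((g(334,130,295),42),(g(335,125,295),38)):
  d=onz(p,[q],z)[0]-S;print("tip-hole h",d@h,"x",d@lat)
# large pin front: bright top near lower rim
print(onz(p,[g(333,240,100)],42).round(1))
```

```text
C [ 521.1 -172.5   50.8] L [ 504.6 -118.9   51. ] S [ 537.5 -226.    50.7] yaw 107.06 pitch 0.15
tip-hole h 0.5509438843745903 x 0.34813635467269305
tip-hole h 1.5331803363756893 x 0.4473606275803789
[[ 503.4 -114.6   42. ]]
```

Request:
drive_tool --motion '[[[0.0002,0.0005,-0.0005],[0,0,0]],[[0,0,-0.001],[0,0,0]],[[0,0,-0.001],[0,0,0]],[[0,0,-0.001],[0,0,0]],[[0,0,-0.001],[0,0,0]],[[0,0,-0.001],[0,0,0]],[[0,0,-0.0005],[0,0,0]],[[0,0,0],[0,0,0]],[[0,0,0],[0,0,0]],[[0,0,0],[0,0,0]]]'

```text
time_s: 24.5
ee_pos: [527.1, -188.3, 33.9]
ee_rot: [-135.8, -0.0, 17.1]
force: [-0.2, -0.1, -2.7]
gripper_width: 59.6
```

Request:
drive_tool --motion '[[[0,0,-0.001],[0,0,0]],[[0,0,-0.001],[0,0,0]],[[0,0,-0.0005],[0,0,0]],[[0,0,-0.0005],[0,0,0]],[[0,0,-0.0005],[0,0,0]],[[0,0,0],[0,0,0]],[[0,0,0],[0,0,0]],[[0,0,0],[0,0,0]],[[0,0,0],[0,0,0]],[[0,0,0],[0,0,0]]]'

```text
time_s: 25.33
ee_pos: [527.0, -188.3, 30.4]
ee_rot: [-135.8, 0.0, 17.1]
force: [0.2, 0.4, -2.2]
gripper_width: 60.1
```

Request:
drive_tool --motion '[[[0,0,-0.0004],[0,0,0]],[[0,0,0],[0,0,0]],[[0,0,-0.0004],[0,0,0]],[[0,0,0],[0,0,0]],[[0,0,-0.0004],[0,0,0]],[[0,0,0],[0,0,0]],[[0,0,0],[0,0,0]],[[0,0,0],[0,0,0]],[[0,0,0],[0,0,0]],[[0,0,0],[0,0,0]]]'

```text
time_s: 26.17
ee_pos: [527.0, -188.3, 29.3]
ee_rot: [-135.8, -0.0, 17.1]
force: [-0.1, -0.3, -2.7]
gripper_width: 59.3
```

Run:
```python
from h import *
from workcell import env
s=env.state();print(s["ee_pos"],s["force"])
for n in("wrist","scene","side"):cv2.imwrite(f"pics/{n}16.png",env.grab_frame(n)[:,:,::-1])
im=cv2.imread("pics/wrist16.png")
a=cv2.resize(im[100:150,265:375],None,fx=4,fy=4,interpolation=cv2.INTER_CUBIC)
b=cv2.resize(im[295:345,265:375],None,fx=4,fy=4,interpolation=cv2.INTER_CUBIC)
crop("pics/scene16.png","pics/a.png",225,185,65,80,5)
cv2.imwrite("pics/c16.png",np.hstack([np.vstack([a,b]),cv2.imread("pics/a.png")]))
```

```text
[ 527.04356065 -188.28433404   29.28155795] [-0.06432267 -0.26954013 -2.65904627]
```

View pics/c16.png

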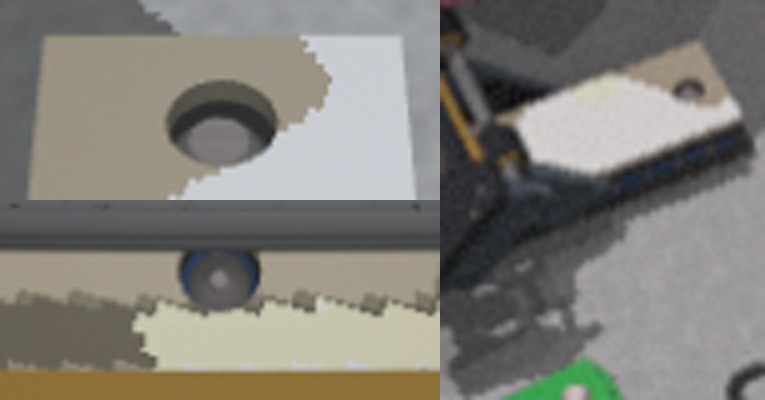

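Request:
drive_tool --motion '[[[0,0,-0.0005],[0,0,0]],[[0,0,0],[0,0,0]],[[0,0,-0.0005],[0,0,0]],[[0,0,0],[0,0,0]],[[0,0,-0.0003],[0,0,0]],[[0,0,0],[0,0,0]],[[0,0,0],[0,0,0]],[[0,0,0],[0,0,0]],[[0,0,0],[0,0,0]],[[0,0,0],[0,0,0]]]'

```text
time_s: 27.15
ee_pos: [527.2, -188.3, 28.2]
ee_rot: [-135.8, -0.0, 17.1]
force: [0.8, -3.4, 5.5]
gripper_width: 59.7
```

Request:
drive_tool --motion '[[[0,0,0],[0,0,0]],[[0,0,0],[0,0,0]],[[0,0,0],[0,0,0]],[[0,0,0],[0,0,0]],[[0,0,0],[0,0,0]],[[0,0,0],[0,0,0]],[[0,0,0],[0,0,0]],[[0,0,0],[0,0,0]],[[0,0,0],[0,0,0]],[[0,0,0],[0,0,0]]]' --claw 1

```text
time_s: 27.98
ee_pos: [527.0, -188.3, 27.9]
ee_rot: [-135.8, -0.0, 17.1]
force: [-0.6, -0.7, 0.0]
gripper_width: 91.2
```

Run:
```python
from h import *
from workcell import env
s=env.state();print(s["ee_pos"],s["force"],s["gripper_width"])
for n in("wrist",):cv2.imwrite(f"pics/{n}17.png",env.grab_frame(n)[:,:,::-1])
```

```text
[ 527.04049727 -188.3187157    27.90627158] [-0.55138327 -0.68296595  0.02171706] 91.2155181962387
```

View pics/wrist17.png

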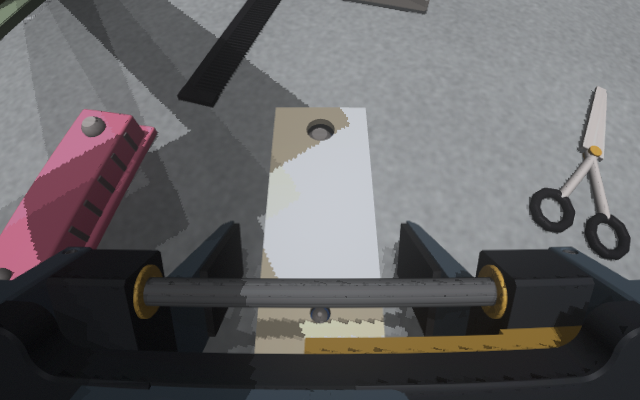

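Released, with the plate sitting on the pins. I'll retreat along the tool axis, then check the seating.

Request:
drive_tool --motion '[[[0.001,-0.003,0.003],[0,0,0]],[[0.002,-0.006,0.0065],[0,0,0]],[[0.003,-0.01,0.0105],[0,0,0]],[[0.004,-0.0135,0.014],[0,0,0]],[[0.0045,-0.015,0.0157],[0,0,0]],[[0.0045,-0.015,0.0157],[0,0,0]],[[0.0045,-0.015,0.0157],[0,0,0]],[[0.0045,-0.015,0.0157],[0,0,0]],[[0.002,-0.01,0.03],[0,0,0]],[[0,0,0.03],[0,0,0]]]'

```text
time_s: 28.87
ee_pos: [556.9, -293.1, 185.0]
ee_rot: [-135.8, 0.1, 17.0]
force: [-0.4, 0.6, 0.7]
gripper_width: 91.4
```

Request:
drive_tool --motion '[[[0,0,0.03],[-0.1,-0.031,0]],[[0,0.02,0.02],[-0.1,-0.031,0]],[[0,0.02,0.01],[-0.1,-0.031,0]],[[0,0.02,0],[-0.1,-0.031,0]],[[0,0.02,0],[-0.1,-0.031,0]],[[0,0,0],[0,0,0]],[[0,0,0],[0,0,0]],[[0,0,0],[0,0,0]],[[0,0,0],[0,0,0]],[[0,0,0],[0,0,0]]]'

```text
time_s: 29.7
ee_pos: [557.2, -212.4, 243.7]
ee_rot: [-165.8, 0.0, 17.0]
force: [0.5, -0.3, -0.0]
gripper_width: 91.0
```

Run:
```python
from h import *
from workcell import env
import pickle
s=env.state();print(s["time_s"],s["ee_pos"],s["ee_rot"],s["force"],s["gripper_width"])
p=env.camera_params("wrist");pickle.dump(p,open("w18.pkl","wb"))
for n in("wrist","scene","side"):cv2.imwrite(f"pics/{n}18.png",env.grab_frame(n)[:,:,::-1])
crop("pics/scene18.png","pics/a.png",220,180,75,65,5);crop("pics/side18.png","pics/b.png",320,200,75,65,5)
cv2.imwrite("pics/ab18.png",np.hstack([cv2.imread("pics/a.png"),cv2.imread("pics/b.png")]))
```

```text
29.7 [ 557.19162505 -212.38151297  243.73856532] [-1.65761819e+02  1.94958905e-02  1.70276130e+01] [ 0.48440548 -0.30862618 -0.00837388] 90.96436733115168
```

View pics/ab18.png

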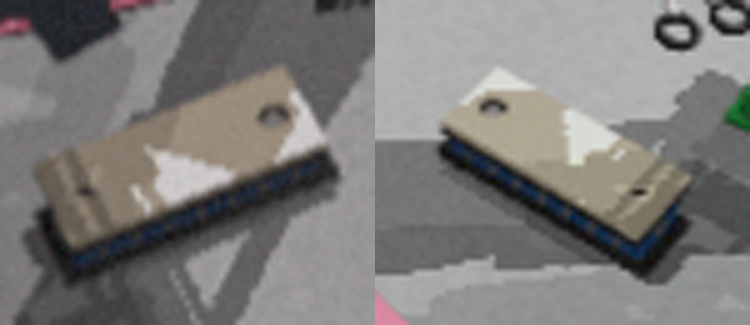

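View pics/wrist18.png

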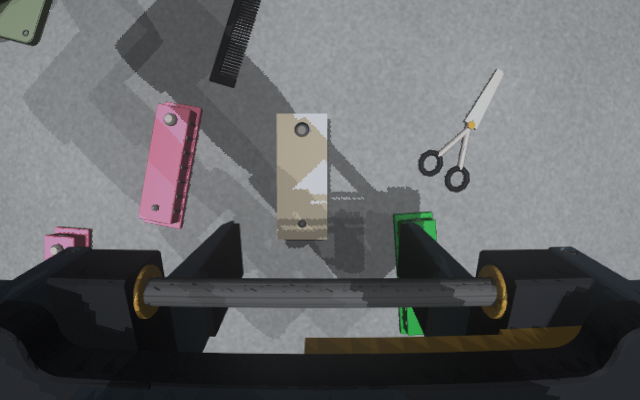

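Run:
```python
from h import *
crop("pics/wrist18.png","pics/c18.png",265,105,80,145,4)
```

```text
(no output)
```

View pics/c18.png

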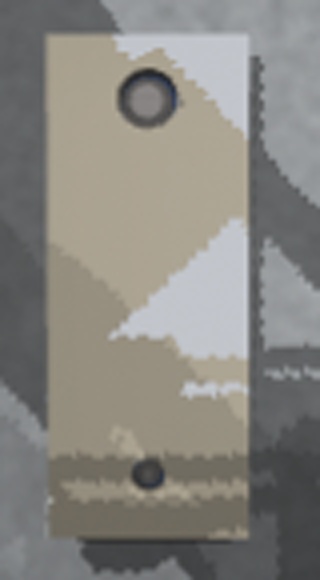

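Run:
```python
from h import *
import pickle
p=pickle.load(open("w18.pkl","rb"))
g=lambda x,y:((x+.5)/4-.5+265,(y+.5)/4-.5+105)
uv=[g(46,34),g(250,34),g(250,537),g(48,537),g(148,98),g(148,474)]
Rw,t,e=platepose(p,uv,[(75,30,0),(75,-30,0),(-75,-30,0),(-75,30,0),(56,0,0),(-56,0,0)])
C=t-6*Rw[:,2]
print("C",C.round(1),"holes z",(C+56*Rw[:,0]).round(1),(C-56*Rw[:,0]).round(1),"pitch",np.degrees(np.arcsin(Rw[2,0])),"roll",np.degrees(np.arcsin(Rw[2,1])),"yaw",np.degrees(np.arctan2(Rw[1,0],Rw[0,0])),e.round(1).tolist())
print("pins",onz(p,[g(148,98),g(149,474)],42).round(1))
from workcell import env
# overhang edge check from scene: pale near-long edge
im=cv2.imread("pics/scene18.png");cv2.imwrite("pics/e18.png",cv2.resize(im[195:240,222:292],None,fx=10,fy=10,interpolation=cv2.INTER_CUBIC))
EL=[]
for n in("scene","side"):
  q=env.camera_params(n)
  h=H(107.2);l=H(17.2);c=np.array([521.2,-172.3,0])
  pts=[c+a*h+b*l+[0,0,z] for z in(34,46) for a in(75,-75) for b in(30,-30)]
  im=cv2.imread(f"pics/{n}18.png");x0,y0=(222,185) if n=="scene" else(322,200)
  im=cv2.resize(im[y0:y0+60,x0:x0+75],None,fx=5,fy=5,interpolation=cv2.INTER_CUBIC)
  for i,u in enumerate(proj(q,pts)): cv2.circle(im,tuple(int(v) for v in (u-[x0,y0]+.5)*5),3,(0,0,255) if i<4 else(0,255,0),1)
  EL.append(im)
cv2.imwrite("pics/o18.png",np.hstack(EL))
```

```text
C [ 521.7 -171.8   40. ] holes z [ 505.2 -118.2   39.7] [ 538.1 -225.3   40.4] pitch -0.34564336709331617 roll 0.7963977235329839 yaw 107.11677924981632 [[0.2, -0.1], [-0.3, -0.0], [-0.3, 0.0], [0.1, 0.1], [0.0, -0.1], [0.1, 0.0]]
pins [[ 504.9 -117.7   42. ]
 [ 538.2 -225.7   42. ]]
```

View pics/o18.png

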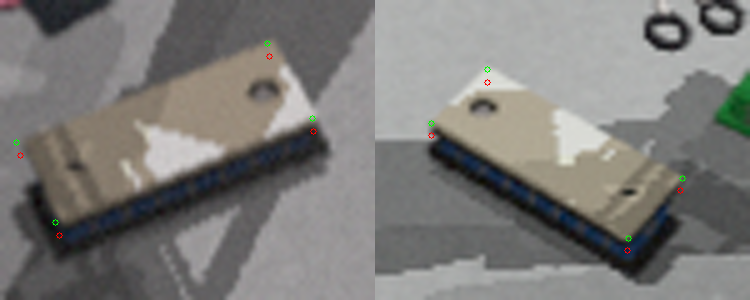

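Run:
```python
from workcell import env
print(env.job_done(), env.state()["time_s"])
```

```text
the job is handed in; nothing more can be done
the job is handed in; nothing more can be done
```

The hone plate is back on the blue holder's two pins, pale side up, and the job is handed in at about 30 s. `job_done` gives no verdict, so this rests on my own checks.

**What I did:** I gripped the plate across its width with the tool tilted 45°. I stood it on its large-hole end in the middle rack slot and regripped it from the pale side. Then I turned it over, lined up the holes by sighting the small pin through the small hole, lowered it until contact showed, let go and backed away.

**Last checks from the wrist camera:**

| Check | Measured | Needed |
|---|---|---|
| Plate centre height | 40.0 mm | 40 mm when seated |
| Large hole height | 39.7 mm | below 42 mm |
| Small hole height | 40.4 mm | below 42 mm |
| Hole-to-pin distance, sideways | about 0.6 mm or less | under 3 mm |

- **Forces:** outside contact read under 10 N each time the reading was taken, at the rack and at the holder.
- **Gripper:** it was open and clear of everything at hand-in.
- **Bystanders:** I saw no sign that the comb, shears, bottle or clipper moved, and the arm did not touch them, but I did not measure their positions afterwards.

**Disagreements:**
- **Rack position:** the scene and side cameras put the rack about 4 mm off the close wrist view. I went with the wrist view, and the plate went in without force.
- **Large hole:** just before the final lowering the same two cameras differed from the wrist view by 2 to 4 mm there. I again used the wrist view, and both holes went over their pins.

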